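# Brush out the bottom tray of a stack

### The arm

A 6-joint arm with a two-finger parallel gripper is mounted at the origin on the work surface. World frame = base frame: x ahead of the robot, y to its left, z up, the work surface at z = 0. Lengths are in m, angles in rad, forces in N, time in s.
With the tool pointing down it reaches from about 0.3 to 0.775 m from the base axis. Payload 14.6 kg.
Tool frame: the origin (TCP) lies midway between the tips of the shut fingers; the grasp point (between the pads) lies 19 mm behind it (grasp_offset is the distance from the TCP to the grasp point, in m); z points along the fingers, y is the line along which they close (so a half turn about z gives the same grasp; the last joint's range is limited). The gripper opens to 94 mm and grips with 3 to 60 N. Pads are 16 mm wide; open, the fingers measure 119 mm over their backs; the gripper's body (75 mm by 177 mm) begins 78 mm behind the grasp point.
Start: joints at [1.193, 0.3, 1.521, -0, 1.321, -0.067], TCP at [0.168, 0.524, 0.205] pointing down, gripper open.
Joint ranges: [-3.03, 3.03], [-0.79, 2.21], [0.23, 2.52], [-1.04, 4.18], [0, 3.07], [-2.55, 2.55]. Speed limits (rad/s): [2.22, 2.22, 2.57, 3.14, 3.14, 3.14].

### API

Orientations are given as [roll, pitch, yaw] about the fixed x, y, z axes, in that order (R = Rz(yaw) Ry(pitch) Rx(roll)).
In Python, from station import * gives the robot as it stands. The module is installed in compiled form; this text tells all that it offers.
- The arm moves only by the tool send_rows, never from a script. Its argument "rows" is a list of rows, each an object of numbers: "dx", "dy", "dz": the shift along the tool's x, y, z in mm; "roll": the turn about the tool's z in degrees; "jaw": the closure, from -1 (fully open) to 1 (shut). In form: [{"dx": .., "dy": .., "dz": .., "roll": .., "jaw": ..}, ...]. A call has 1 to 12 rows; each row shifts and turns the commanded pose from where the row before left it, along the tool's axes as they then stand; what a row does not reach is not made up. A row lasts 1/12 s, in which the tool goes at most 41.7 mm and 7.16 degrees, less where a joint would pass 70% of its speed; a pose out of reach is approached as far as the arm can. A call is refused whole if a number of a shift passes 41.7 or a number of a turn 7.16, either way. A call with a gripper value outside its range is refused whole. The fingers move at their own pace and stop on an object; "force" is the grip in N (left out, the last holds). Time passes only in rows, so rows that do not move let the fingers close. It gives the time, the measured TCP pose, the force, the opening and the grip force at its end, in the units of the state.
- get_obs(): the state, without advancing time (a new reading comes with each control period).
- camera(name): name is "scene" or "top"; returns a dict with "frame" (400x640x3 uint8, red, green, blue), "z_map" (400x640 float32, m along the optical axis (not along the pixel's ray), 0 where there is no reading), "camera_matrix" (3x3 intrinsics, pixels), "rvec" (rotation vector, rad) and "tvec" (3), from world to camera coordinates, as OpenCV has them. Camera axes: x right, y down, z forward; pixel columns grow to the right and rows downward; lengths in m; the calibration is good to about 2 mm. A picture is of the moment at which its call begins.
- hand_in(): hands the job in; it is judged then, once.
The state is a dict: "time_s": time; "qpos": joint angles; "joint_vel": joint speeds; "tau": joint torques, N m; "ee_pos": TCP position; "eef_rot": TCP orientation; "force": force on the tool from outside, world axes, zero at the start; "moment": the same for the moment, N m; "grip_width": finger opening in m; "grip_force": force on a finger pad.
Only numpy, scipy, OpenCV 4.12 (cv2) and the standard library are available. Lean on these libraries where they do the work, as an engineer would, in place of code of your own. Each camera call takes 0.05 s, during which the arm holds its last target. There are 200 camera calls.

### The job

On the rubber mat stands a stack of grey parts trays, and the deep one at the bottom needs brushing out. Set the trays above it aside on the bench, put the deep tray squarely in the brush station's carriage (drawn out far enough to clear the hood), push the carriage fully in to its stop under the brush hood, turn the crank exactly three full turns clockwise (seen from above), and then draw the carriage fully back out. Finally rebuild the stack neatly as it was: the deep tray in the middle of the mat and lined up with it, the shallow long tray squarely on it, and each half-length tray there is squarely over one end of that (either end will do), and leave the jar, cardboard core and hex-key holder where they are.

Things in the scene. Friction and masses are not known exactly. Their poses are not given: they have to be found in the camera images.
- deep_c (a point): Deep tray, at the bottom of the stack, to be brushed. Grey, open; 180 x 120 x 60 mm (its x, y, z). Walls, floor 4 mm. Grip: a web 10 mm thick down the middle along x, top 2 mm below the rim, pinched across (fingers close along y, one in each 51 mm wide compartment: open the gripper part way only). Point: centre, half-way up.
- shallow_c (a point): Shallow long tray, resting on the deep tray's rim. Grey, open; 180 x 120 x 45 mm (its x, y, z). Walls, floor 4 mm. Grip: a web 10 mm thick down the middle along x, top 2 mm below the rim, pinched across (fingers close along y, one in each 51 mm wide compartment: open the gripper part way only). Point: centre, half-way up.
- half_a_c (a point): Half-length tray on the shallow tray's -x end, 45 mm from its centre; may be absent. Grey, open; 82 x 120 x 45 mm (its x, y, z). Walls, floor 4 mm. Grip: a web 10 mm thick down the middle along x, top 2 mm below the rim, pinched across (fingers close along y, one in each 51 mm wide compartment: open the gripper part way only). Point: centre, half-way up.
- half_b_c (a point): The other half-length tray, on the +x end, 45 mm from the centre; may be absent. Grey, open; 82 x 120 x 45 mm (its x, y, z). Walls, floor 4 mm. Grip: a web 10 mm thick down the middle along x, top 2 mm below the rim, pinched across (fingers close along y, one in each 51 mm wide compartment: open the gripper part way only). Point: centre, half-way up.
- mat_top (a point): Black rubber mat fixed to the bench, 210 (x) x 150 (y) x 3 mm; the point is the middle of its top face. The stack stands on it, long side along the mat's x. The bench is clear to the right of the mat (-y), short of the hex-key holder, and beyond its far end (x about 0.69 m, y -0.2 to -0.05 m).
- pocket (a point): Middle of the carriage's steel deck, 40 mm above the bench; moves with it. x points along the slide to the hood. A rim 5 mm high leaves a pocket 190 (x) x 130 mm (y) for the deep tray, long side along x. The hood bridges the slide: underside 170, top 180 mm high, from 130 to 215 mm ahead (+x) of this point when the carriage is fully out; the brush hangs under it, clear of the tray.
- carriage_post (a point): Black square post, 16 by 16 mm, by which the carriage is moved, standing upright on a tab 125 mm to the right (-y) of the pocket's middle; its top is 105 mm and this point 85 mm above the bench. It moves with the carriage.
- carriage (a joint): Position of the carriage on its slide, m: 0 fully out (towards the robot), 0.13 at the stop under the hood. It stays where it is left; friction about 2.5 N.
- crank (a joint): Angle of the crank, rad, counted through all turns; 0 at the start, growing clockwise seen from above, so three turns are 18.85. It turns freely both ways without stops and stays where it is left (friction about 0.06 N m). The brush turns with it.
- crank_grip (a point): Middle of the crank's black upright knob, 20 mm across and 45 mm tall, which spins freely on its pin; it is held from above. The point is 160 mm above the bench (the knob reaches from 136 to 181 mm) and moves with the crank on a circle of radius 45 mm about the vertical crank axis.
- crank_axis (a point): Point on the crank's vertical axis at the height of the knob's middle, above the gearbox on the left of the station.
- jar: Bystander: a closed jar, 60 mm across and 85 mm tall; origin at the centre of its underside.
- core: Bystander: a cardboard tube core standing upright, 90 mm across, 125 mm tall; origin at the centre of its underside.
- keys: Bystander: a hex-key holder, 70 by 35 by 24 mm block with keys; origin at the centre of its underside.

How it is judged:
On the way, in this order (a step that is already met when the one before it is completed fails the run):
1. the deep tray sits in the carriage's pocket, the crank not yet turned (x of deep_c in the frame of pocket between -0.012 and 0.012 m and y of deep_c in the frame of pocket between -0.012 and 0.012 m and z of deep_c in the frame of pocket between 0.024 and 0.036 m and angle between deep_c's own z axis and vertical below 0.05 rad and value of joint crank between -0.5 and 0.5 rad and value of joint carriage below 0.11 m), for 0.2 s.
2. the carriage, with the deep tray, is at its stop under the hood, the crank not yet turned (x of deep_c in the frame of pocket between -0.012 and 0.012 m and y of deep_c in the frame of pocket between -0.012 and 0.012 m and z of deep_c in the frame of pocket between 0.024 and 0.036 m and angle between deep_c's own z axis and vertical below 0.05 rad and value of joint carriage above 0.124 m and value of joint crank between -0.5 and 0.5 rad), for 0.2 s.
3. the crank has been turned three full turns clockwise with the tray under the hood (x of deep_c in the frame of pocket between -0.012 and 0.012 m and y of deep_c in the frame of pocket between -0.012 and 0.012 m and z of deep_c in the frame of pocket between 0.024 and 0.036 m and angle between deep_c's own z axis and vertical below 0.05 rad and value of joint crank between 18.2496 and 19.4496 rad and value of joint carriage above 0.12 m and velocity of joint crank between -0.1 and 0.1 rad/s), for 0.3 s.
4. the carriage is drawn fully out with the deep tray still in it (x of deep_c in the frame of pocket between -0.012 and 0.012 m and y of deep_c in the frame of pocket between -0.012 and 0.012 m and z of deep_c in the frame of pocket between 0.024 and 0.036 m and angle between deep_c's own z axis and vertical below 0.05 rad and value of joint carriage below 0.008 m), for 0.2 s.
At the end, for the whole second after the job is handed in: Deep tray on the mat, shallow tray on it, half-length trays over the ends of that: each within 15 mm and 0.15 rad of its place, level; crank within 0.6 rad of three turns; carriage fully out (within 12 mm) (horizontal distance between deep_c and mat_top below 0.015 m and z of deep_c in the frame of mat_top between 0.024 and 0.036 m and angle between the x axis of deep_c and the x axis of mat_top, either way round below 0.15 rad and angle between each of deep_c, shallow_c, half_a_c, half_b_c's own z axis and vertical below 0.06 rad and horizontal distance between shallow_c and deep_c below 0.015 m and z of shallow_c in the frame of deep_c between 0.0465 and 0.0585 m and angle between the x axis of shallow_c and the x axis of deep_c, either way round below 0.15 rad and y of half_a_c in the frame of shallow_c between -0.015 and 0.015 m and z of half_a_c in the frame of shallow_c between 0.039 and 0.051 m and angle between the x axis of each of half_a_c, half_b_c and the x axis of shallow_c, either way round below 0.15 rad and (x of half_a_c in the frame of shallow_c between 0.03 and 0.06 m or x of half_a_c in the frame of shallow_c between -0.06 and -0.03 m) and y of half_b_c in the frame of shallow_c between -0.015 and 0.015 m and z of half_b_c in the frame of shallow_c between 0.039 and 0.051 m and (x of half_b_c in the frame of shallow_c between 0.03 and 0.06 m or x of half_b_c in the frame of shallow_c between -0.06 and -0.03 m) and value of joint crank between 18.2496 and 19.4496 rad and value of joint carriage below 0.012 m); the robot touches nothing.
It fails at once if the crank is turned well past three turns, or backwards (value of joint crank above 19.7496 rad or value of joint crank below -0.9 rad).
It fails at once if the crank is turned while the carriage is not at its stop (value of joint crank between 0.9 and 17.9496 rad and value of joint carriage below 0.11 m).
It fails at once if a bystander is disturbed (distance of any of jar, core, keys from where it was at the start of the episode above 0.025 m).
Of half_a, half_b only 1 to 2 are there at a start; the rules pass over those that are not, and their reading is None.
At some moment in a run one of shallow, half_a, half_b may be knocked a few centimetres aside while the robot is not near it.
Once in a run the grip may slacken for a moment while it holds something.
It also fails if it takes over 210 s, if anything falls off the work surface, if the arm or the gripper's body presses on something with over 40 N, if the wrist force passes 120 N, or if a joint passes its speed limit or range.

## Working session

There is one attempt and no reset: what is moved stays moved. The work goes in short steps, Python scripts to look and compute and a tool call to move; the robot and the scene stay as the last step left them, time stands still between calls to the robot, and variables do not carry over. Pictures are saved under pics/ and viewed, at most 14 in all, crops included, and the job is handed in when it is done.

Besides the shell and the picture viewer there is one more tool, called after ">>>" as name(argument=value, ...), one argument or row to a line, values as JSON. send_rows: Moves the arm, as the interface text tells. Its arguments: {"type":"object","properties":{"rows":{"type":"array"},"force":{"type":"number"}},"required":["rows"]}

```bash
mkdir -p pics; cat > h.py <<'E'
from station import *
import numpy as np, cv2
def save(c,fn,crop=None,s=1):
    f=c["frame"]
    if crop: f=f[crop[1]:crop[3],crop[0]:crop[2]]
    f=cv2.resize(f,None,fx=s,fy=s,interpolation=cv2.INTER_CUBIC)
    cv2.imwrite("pics/"+fn,f[:,:,::-1])
def cloud(c):
    z=c["z_map"].astype(float);K=c["camera_matrix"];R,_=cv2.Rodrigues(np.array(c["rvec"],float))
    v,u=np.mgrid[0:400,0:640]
    P=np.stack([(u-K[0,2])/K[0,0]*z,(v-K[1,2])/K[1,1]*z,z],-1)
    W=(P-np.array(c["tvec"]).reshape(3))@R
    W[z==0]=np.nan
    return W
def rect(W,m):
    p=W[m][:,:2].astype(np.float32)*1000
    return cv2.minAreaRect(p),len(p)
E
python3 - <<'E'
from h import *
o=get_obs();print({k:np.round(v,3) for k,v in o.items()})
for n in("top","scene"):
    c=camera(n);np.savez(n+"0.npz",**c);save(c,n+"0.png")
    R,_=cv2.Rodrigues(np.array(c["rvec"],float));print(n,-R.T@np.array(c["tvec"]).reshape(3),R[2])
E
```

```text
{'time_s': np.float64(0.0), 'qpos': array([ 1.193,  0.3  ,  1.522, -0.   ,  1.321, -0.067]), 'joint_vel': array([ 0.001, -0.   , -0.001, -0.   ,  0.001,  0.001]), 'tau': array([ 5.0000e-03, -5.3181e+01, -3.5275e+01,  7.1000e-02,  2.4000e-02,
       -0.0000e+00]), 'ee_pos': array([0.168, 0.523, 0.205]), 'eef_rot': array([-3.14 , -0.   ,  2.831]), 'force': array([1.048, 1.157, 0.708]), 'moment': array([ 0.03 , -0.004,  0.069]), 'grip_force': np.float64(0.0), 'grip_width': np.float64(0.094)}
top [ 0.32143591 -0.06911244  1.37110078] [ 0.22686862  0.01346484 -0.97383229]
scene [ 1.33768026 -0.7586257   0.97189757] [-0.55483654  0.53832787 -0.63431816]
```

View pics/top0.png

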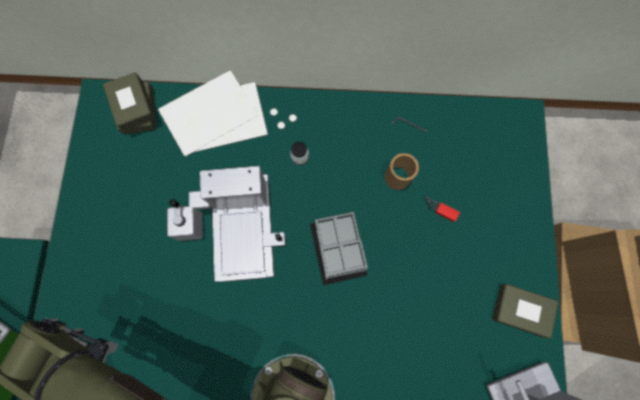

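View pics/scene0.png

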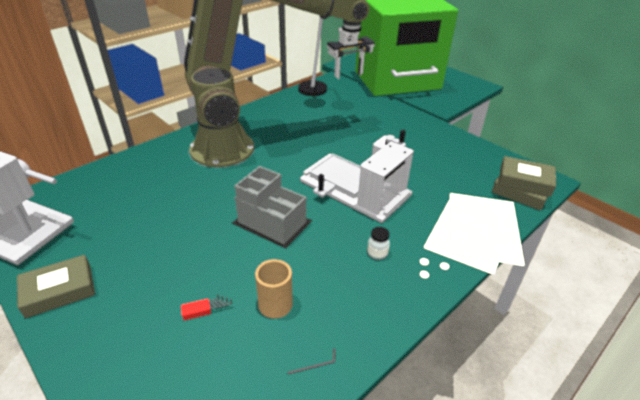

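The top view shows the stack at about (341,246), the station at (240,230), the crank knob at (178,212) and the post at (279,238). The scene view shows one half tray on the stack's end nearest the robot. Next I'll measure.

```bash
python3 - <<'E'
from h import *
T=dict(np.load("top0.npz"));S=dict(np.load("scene0.npz"))
for n,c in(("top",T),("scene",S)):
    W=cloud(c);x,y,z=W[...,0],W[...,1],W[...,2]
    print(n)
    st=(x>.25)&(x<.75)&(y>-.3)&(y<.0)
    for nm,lo,hi in(("half",.145,.16),("shal",.1,.115),("mat",.001,.008)):
        m=st&(z>lo)&(z<hi)
        if m.sum()>20: print(nm,rect(W,m),np.nanmedian(z[m]))
    s=(x>.2)&(x<.75)&(y>-.05)&(y<.5)
    for nm,lo,hi in(("deck",.036,.043),("rim",.0435,.05),("hood",.175,.19),("z100-110",.095,.11),("knob",.13,.19)):
        m=s&(z>lo)&(z<hi)
        if nm=="knob": m&=(c["frame"].sum(-1)<150)
        if m.sum()>5: print(nm,rect(W,m),np.nanmedian(z[m]))
    for p in ([(178,212),(173,203),(279,238),(242,245),(341,246),(300,152),(402,170),(447,212)] if n=="top" else [(321,176),(321,182),(402,133),(403,138),(335,172),(262,180)]):
        print(p,np.round(W[p[1],p[0]],3))
save(T,"crop.png",(150,150,390,300),3.3)
E
```

```text
top
half (((427.1327819824219, -134.44915771484375), (83.61094665527344, 121.97639465332031), 15.610190391540527), 307) 0.15166264774873503
shal (((561.4386596679688, -154.64239501953125), (199.41650390625, 405.615478515625), 72.1158676147461), 1022) 0.11035723549508997
mat (((499.9654541015625, -149.9383544921875), (299.650634765625, 499.8168029785156), 89.9830093383789), 3857) 0.0026227091860133414
deck (((474.9213562011719, 214.94003295898438), (286.0555114746094, 309.9436340332031), 24.683252334594727), 2173) 0.03971726710571656
rim (((486.296875, 231.82249450683594), (270.0643615722656, 325.450439453125), 17.95890998840332), 518) 0.04508923914387843
hood (((624.6298828125, 264.6201171875), (93.5670394897461, 277.38275146484375), 10.944906234741211), 1630) 0.17999736145656592
z100-110 (((581.1134033203125, 186.5885467529297), (208.2665252685547, 470.5934753417969), 1.7547519207000732), 538) 0.10785506019435671
knob (((563.6163940429688, 384.2577819824219), (19.454532623291016, 18.197919845581055), 4.982899188995361), 57) 0.1777558254752964
(178, 212) [0.542 0.379 0.134]
(173, 203
[... 780 characters left out ...]
22.43302154541016), (315.0844421386719, 329.1612854003906), 10.575414657592773), 409) 0.045148217668412496
hood (((627.2614135742188, 264.13031005859375), (93.28233337402344, 278.4676818847656), 10.724740982055664), 956) 0.18144608589809874
z100-110 (((584.3746337890625, 189.36300659179688), (212.9613037109375, 476.15264892578125), 0.8022483587265015), 233) 0.1034498680971775
knob (((628.0383911132812, 292.2690734863281), (34.784332275390625, 226.49465942382812), 28.79294204711914), 52) 0.16324226332967012
(321, 176) [0.496 0.068 0.105]
(321, 182) [0.497 0.068 0.081]
(402, 133) [0.567 0.382 0.174]
(403, 138) [0.575 0.381 0.157]
(335, 172) [0.451 0.18  0.043]
(262, 180) [ 0.436 -0.123  0.15 ]
```

View pics/crop.png

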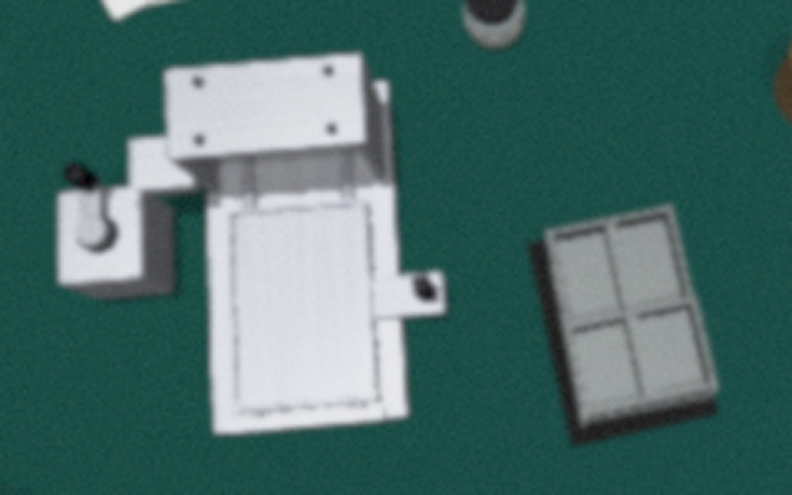

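```bash
cat >> h.py <<'E'
def comp(W,lo,hi,box,er=0):
    x,y,z=W[...,0],W[...,1],W[...,2]
    m=(z>lo)&(z<hi)&(x>box[0])&(x<box[1])&(y>box[2])&(y<box[3])
    n,l,s,_=cv2.connectedComponentsWithStats(m.astype(np.uint8))
    if n<2: return None
    k=1+np.argmax(s[1:,4]);m=l==k
    (a,b),(w,h),t=cv2.minAreaRect(W[m][:,:2].astype(np.float32)*1000)
    return np.round([a,b,w,h,t,m.sum(),np.median(z[m])*1000],1)
E
python3 - <<'E'
from h import *
T=dict(np.load("top0.npz"));S=dict(np.load("scene0.npz"))
for n,c in(("top",T),("scene",S)):
    W=cloud(c);st=(.3,.7,-.27,.0);s=(.2,.75,.03,.5)
    print(n)
    for nm,lo,hi,b in(("half",.145,.16,st),("shal",.1,.115,st),("shalfloor",.065,.08,st),("mat",.0018,.008,st),("deck",.033,.049,s),("hood",.172,.19,s),("post",.098,.111,(.4,.56,.03,.1)),("knob",.165,.19,(.5,.6,.35,.42)),("arm",.12,.165,(.48,.6,.33,.43)),("jar",.07,.095,(.6,.8,0,.1)),("core",.115,.135,(.6,.8,-.4,-.2)),("keys",.015,.03,(.5,.7,-.6,-.4))):
        print(nm,comp(W,lo,hi,b))
E
```

```text
top
half [ 427.1 -134.4   83.6  122.    15.6  307.   151.7]
shal [ 420.3 -105.6   72.1   49.9   15.6  359.   111.3]
shalfloor [508.4 -85.2  83.3  49.5  14.2 315.   67.5]
mat [467.7 -41.1 167.9  43.1  15.4 208.    3.7]
deck [ 477.6  162.4  204.9  210.8    7.8 2853.    40.3]
hood [ 634.4  218.5   86.5  181.     7.8 1642.   179.9]
post [486.9  71.9  12.8  13.    4.2  25.  105.4]
knob [562.3 384.4  19.1  18.5  52.7  44.  179. ]
arm [536.1 375.5  31.8  67.8  84.6 178.  134.1]
jar [7.784e+02 2.560e+01 4.260e+01 4.760e+01 4.000e-01 1.700e+02 8.520e+01]
core [ 725.2 -316.3   86.3   88.4   89.2  217.   123.9]
keys [ 619.5 -458.4  127.7   36.4   67.1  262.    22.8]
scene
half [ 428.7 -133.5   87.7  126.8   15.5  399.   151.7]
shal [ 475.8 -123.   181.   127.4   14.6  501.   106.8]
shalfloor [ 510.1 -158.8  213.4  101.8   47.4  240.    72.6]
mat [ 531.  -112.9  224.5  336.    89.6 1175.     3.3]
deck [ 467.3  162.   223.   214.9    6.6 1394.    41.6]
hood [636.9 219.   86.7 185.3   7.6 960.  181.4]
post [490.   72.4  19.5  15.5   6.5  27.  103.2]
knob [566.9 383.4  18.9  22.2  16.1  42.  176.7]
arm [542.2 377.   36.2  70.6  83.5 126.  136.9]
jar [780.8  25.4  38.   51.6   7.2 171.   86.1]
core [ 729.  -316.4   89.1   90.2   28.5  398.   124.3]
keys [ 623.2 -458.6  125.1   38.2   64.9  469.    23.7]
```

>>> send_rows(
  rows=[
    {"dz": -5,"roll": 7,"jaw": -0.1},
    {"dz": -5,"roll": 7,"jaw": -0.1},
    {"dz": -5,"roll": 7,"jaw": -0.1},
    {"dz": -5,"roll": 7,"jaw": -0.1},
    {"dz": -5,"roll": 7,"jaw": -0.1},
    {"dz": -5,"roll": 7,"jaw": -0.1},
    {"dz": -5,"roll": 7,"jaw": -0.1},
    {"dz": -5,"roll": 7,"jaw": -0.1},
    {"dz": -5,"roll": 7,"jaw": -0.1},
    {"dz": -5,"roll": 7,"jaw": -0.1},
    {"dz": -5,"roll": 7,"jaw": -0.1},
    {"dz": -5,"roll": 7,"jaw": -0.1},
  ],
  force=50,
)

```text
invalid input at $.rows[0]: expected keys dx, dy, dz, roll, jaw
```

>>> send_rows(
  rows=[
    {"roll": 7,"jaw": -0.1},
    {"roll": 7,"jaw": -0.1},
    {"roll": 7,"jaw": -0.1},
    {"roll": 7,"jaw": -0.1},
    {"roll": 7,"jaw": -0.1},
    {"roll": 7,"jaw": -0.1},
    {"roll": 7,"jaw": -0.1},
    {"roll": 7,"jaw": -0.1},
    {"roll": 6.8,"jaw": -0.1},
    {"jaw": -0.1},
    {"jaw": -0.1},
  ],
)

```text
invalid input at $.rows[0]: expected keys dx, dy, dz, roll, jaw
```

```bash
cat >> h.py <<'E'
def to(x,y,z=None,yaw=None):
    "print tool-frame shift (mm) to a target (m), then roll (deg)"
    o=get_obs();p=np.array(o["ee_pos"]);a=o["eef_rot"][2]
    d=np.array([x,y])-p[:2]
    print("pose",np.round(p*1000,1),"rpy",np.round(o["eef_rot"],4),"w",round(float(o["grip_width"])*1000,1),"gf",round(float(o["grip_force"]),1),"F",np.round(o["force"],1),"t",round(float(o["time_s"]),2))
    print("dx %.1f dy %.1f"%(1000*(d@[np.cos(a),np.sin(a)]),1000*(d@[np.sin(a),-np.cos(a)])), "dz %.1f"%(1000*(p[2]-z)) if z is not None else "", "roll %.2f"%np.degrees((a-yaw+np.pi)%(2*np.pi)-np.pi) if yaw is not None else "")
E
python3 - <<'E'
from h import *
to(.4278,-.134,.121,.2705)
E
```

```text
pose [168.1 523.4 205. ] rpy [-3.1406e+00 -1.0000e-04  2.8308e+00] w 94.0 gf 0.0 F [ 0.2  0.1 -0.3] t 0.1
dx -448.3 dy -546.5 dz 84.0 roll 146.69
```

All keys are required in each row.

>>> send_rows(
  rows=[
    {"dx": 0,"dy": 0,"dz": -5,"roll": 7,"jaw": -0.1},
    {"dx": 0,"dy": 0,"dz": -5,"roll": 7,"jaw": -0.1},
    {"dx": 0,"dy": 0,"dz": -5,"roll": 7,"jaw": -0.1},
    {"dx": 0,"dy": 0,"dz": -5,"roll": 7,"jaw": -0.1},
    {"dx": 0,"dy": 0,"dz": -5,"roll": 7,"jaw": -0.1},
    {"dx": 0,"dy": 0,"dz": -5,"roll": 7,"jaw": -0.1},
    {"dx": 0,"dy": 0,"dz": -5,"roll": 7,"jaw": -0.1},
    {"dx": 0,"dy": 0,"dz": -5,"roll": 7,"jaw": -0.1},
    {"dx": 0,"dy": 0,"dz": -5,"roll": 7,"jaw": -0.1},
    {"dx": 0,"dy": 0,"dz": -5,"roll": 7,"jaw": -0.1},
    {"dx": 0,"dy": 0,"dz": -5,"roll": 7,"jaw": -0.1},
    {"dx": 0,"dy": 0,"dz": -5,"roll": 7,"jaw": -0.1},
  ],
  force=50,
)

```text
time_s: 1.1
ee_pos: [0.1682, 0.5235, 0.2654]
eef_rot: [-3.142, 0.001, 1.359]
force: [0.2, -0.5, -0.0]
grip_width: 0.0521
grip_force: 0.0
```

>>> send_rows(
  rows=[
    {"dx": 0,"dy": 0,"dz": 0,"roll": 7,"jaw": -0.1},
    {"dx": 0,"dy": 0,"dz": 0,"roll": 7,"jaw": -0.1},
    {"dx": 0,"dy": 0,"dz": 0,"roll": 7,"jaw": -0.1},
    {"dx": 0,"dy": 0,"dz": 0,"roll": 7,"jaw": -0.1},
    {"dx": 0,"dy": 0,"dz": 0,"roll": 7,"jaw": -0.1},
    {"dx": 0,"dy": 0,"dz": 0,"roll": 7,"jaw": -0.1},
    {"dx": 0,"dy": 0,"dz": 0,"roll": 7,"jaw": -0.1},
    {"dx": 0,"dy": 0,"dz": 0,"roll": 7,"jaw": -0.1},
    {"dx": 0,"dy": 0,"dz": 0,"roll": 6.7,"jaw": -0.1},
    {"dx": 0,"dy": 0,"dz": 0,"roll": 0,"jaw": -0.1},
    {"dx": 0,"dy": 0,"dz": 0,"roll": 0,"jaw": -0.1},
  ],
)

```text
time_s: 2.02
ee_pos: [0.1682, 0.5235, 0.2652]
eef_rot: [3.141, 0.0, 0.274]
force: [0.3, 0.9, -0.2]
grip_width: 0.0517
grip_force: 0.0
```

```bash
python3 - <<'E'
from h import *
to(.4278,-.134,.121,.2705)
E
```

```text
pose [168.2 523.5 265.2] rpy [3.1411e+00 3.0000e-04 2.7410e-01] w 51.7 gf 0.0 F [ 0.3  0.9 -0.2] t 2.02
dx 71.9 dy 703.3 dz 144.2 roll 0.21
```

>>> send_rows(
  rows=[
    {"dx": 3.6,"dy": 35.2,"dz": 0,"roll": 0,"jaw": -0.1},
    {"dx": 3.6,"dy": 35.2,"dz": 0,"roll": 0,"jaw": -0.1},
    {"dx": 3.6,"dy": 35.2,"dz": 0,"roll": 0,"jaw": -0.1},
    {"dx": 3.6,"dy": 35.2,"dz": 0,"roll": 0,"jaw": -0.1},
    {"dx": 3.6,"dy": 35.2,"dz": 0,"roll": 0,"jaw": -0.1},
    {"dx": 3.6,"dy": 35.2,"dz": 0,"roll": 0,"jaw": -0.1},
    {"dx": 3.6,"dy": 35.2,"dz": 0,"roll": 0,"jaw": -0.1},
    {"dx": 3.6,"dy": 35.2,"dz": 0,"roll": 0,"jaw": -0.1},
    {"dx": 3.6,"dy": 35.2,"dz": 0,"roll": 0,"jaw": -0.1},
    {"dx": 3.6,"dy": 35.2,"dz": 0,"roll": 0,"jaw": -0.1},
  ],
)

```text
time_s: 2.85
ee_pos: [0.297, 0.1925, 0.2656]
eef_rot: [-3.141, -0.001, 0.275]
force: [0.9, 0.6, 0.1]
grip_width: 0.0518
grip_force: 0.0
```

>>> send_rows(
  rows=[
    {"dx": 3.6,"dy": 35.2,"dz": 0,"roll": 0,"jaw": -0.1},
    {"dx": 3.6,"dy": 35.2,"dz": 0,"roll": 0,"jaw": -0.1},
    {"dx": 3.6,"dy": 35.2,"dz": 0,"roll": 0,"jaw": -0.1},
    {"dx": 3.6,"dy": 35.2,"dz": 0,"roll": 0,"jaw": -0.1},
    {"dx": 3.6,"dy": 35.2,"dz": 0,"roll": 0,"jaw": -0.1},
    {"dx": 3.6,"dy": 35.2,"dz": 0,"roll": 0,"jaw": -0.1},
    {"dx": 3.6,"dy": 35.2,"dz": 0,"roll": 0,"jaw": -0.1},
    {"dx": 3.6,"dy": 35.2,"dz": 0,"roll": 0,"jaw": -0.1},
    {"dx": 3.6,"dy": 35.2,"dz": 0,"roll": 0,"jaw": -0.1},
    {"dx": 3.6,"dy": 35.2,"dz": 0,"roll": 0,"jaw": -0.1},
    {"dx": 0,"dy": 0,"dz": 0,"roll": 0,"jaw": -0.1},
    {"dx": 0,"dy": 0,"dz": 0,"roll": 0,"jaw": -0.1},
  ],
)

```text
time_s: 3.85
ee_pos: [0.4256, -0.1365, 0.2649]
eef_rot: [-3.141, 0.001, 0.272]
force: [-0.0, -0.6, 0.3]
grip_width: 0.0515
grip_force: 0.0
```

```bash
python3 - <<'E'
from h import *
to(.4278,-.134,.121,.2705)
c=camera("scene");W=cloud(c);print(comp(W,.145,.16,(.3,.7,-.27,0)),comp(W,.1,.115,(.3,.7,-.27,0)))
E
```

```text
pose [ 425.6 -136.5  264.9] rpy [-3.1407e+00  1.0000e-03  2.7160e-01] w 51.5 gf 0.0 F [-0.  -0.6  0.3] t 3.85
dx 2.8 dy -1.8 dz 143.9 roll 0.07
[ 429.  -132.    89.5  127.5   14.6  403.   151.3] [ 475.1 -123.4  181.9  126.1   14.6  507.   107. ]
```

Unmoved. Descend, grip, lift 60.

>>> send_rows(
  rows=[
    {"dx": 2.8,"dy": -2,"dz": 25,"roll": 0,"jaw": -0.1},
    {"dx": 0,"dy": 0,"dz": 25,"roll": 0,"jaw": -0.1},
    {"dx": 0,"dy": 0,"dz": 25,"roll": 0,"jaw": -0.1},
    {"dx": 0,"dy": 0,"dz": 25,"roll": 0,"jaw": -0.1},
    {"dx": 0,"dy": 0,"dz": 24,"roll": 0,"jaw": -0.1},
    {"dx": 0,"dy": 0,"dz": 20,"roll": 0,"jaw": -0.1},
    {"dx": 0,"dy": 0,"dz": 0,"roll": 0,"jaw": -0.1},
    {"dx": 0,"dy": 0,"dz": 0,"roll": 0,"jaw": 1},
    {"dx": 0,"dy": 0,"dz": 0,"roll": 0,"jaw": 1},
    {"dx": 0,"dy": 0,"dz": 0,"roll": 0,"jaw": 1},
    {"dx": 0,"dy": 0,"dz": 0,"roll": 0,"jaw": 1},
    {"dx": 0,"dy": 0,"dz": 0,"roll": 0,"jaw": 1},
  ],
)

```text
time_s: 4.9
ee_pos: [0.4281, -0.1329, 0.1222]
eef_rot: [3.141, -0.001, 0.271]
force: [-0.3, 0.5, -0.5]
grip_width: 0.0219
grip_force: 0.0
```

>>> send_rows(
  rows=[
    {"dx": 0,"dy": 0,"dz": 0,"roll": 0,"jaw": 1},
    {"dx": 0,"dy": 0,"dz": -5,"roll": 0,"jaw": 1},
    {"dx": 0,"dy": 0,"dz": -15,"roll": 0,"jaw": 1},
    {"dx": 0,"dy": 0,"dz": -20,"roll": 0,"jaw": 1},
    {"dx": 0,"dy": 0,"dz": -10,"roll": 0,"jaw": 1},
    {"dx": 0,"dy": 0,"dz": 0,"roll": 0,"jaw": 1},
  ],
)

```text
time_s: 5.4
ee_pos: [0.4286, -0.1332, 0.1735]
eef_rot: [3.139, -0.003, 0.27]
force: [-0.1, -0.3, -1.3]
grip_width: 0.0097
grip_force: 50.0
```

```bash
python3 - <<'E'
from h import *
to(.674,-.108,.016,.2705)
E
```

```text
pose [ 428.6 -133.2  173.5] rpy [ 3.1394e+00 -2.9000e-03  2.7040e-01] w 9.7 gf 50.0 F [-0.1 -0.3 -1.3] t 5.4
dx 243.2 dy 41.2 dz 157.5 roll -0.01
```

>>> send_rows(
  rows=[
    {"dx": 12,"dy": 2,"dz": 0,"roll": 0,"jaw": 1},
    {"dx": 24,"dy": 4,"dz": 0,"roll": 0,"jaw": 1},
    {"dx": 30,"dy": 5,"dz": 0,"roll": 0,"jaw": 1},
    {"dx": 30,"dy": 5,"dz": 0,"roll": 0,"jaw": 1},
    {"dx": 30,"dy": 5,"dz": 0,"roll": 0,"jaw": 1},
    {"dx": 30,"dy": 5,"dz": 0,"roll": 0,"jaw": 1},
    {"dx": 30,"dy": 5,"dz": 0,"roll": 0,"jaw": 1},
    {"dx": 30,"dy": 5,"dz": 0,"roll": 0,"jaw": 1},
    {"dx": 18,"dy": 3,"dz": 0,"roll": 0,"jaw": 1},
    {"dx": 9,"dy": 2,"dz": 10,"roll": 0,"jaw": 1},
    {"dx": 0,"dy": 0,"dz": 20,"roll": 0,"jaw": 1},
    {"dx": 0,"dy": 0,"dz": 25,"roll": 0,"jaw": 1},
  ],
)

```text
time_s: 6.4
ee_pos: [0.6735, -0.1074, 0.1153]
eef_rot: [3.141, -0.001, 0.271]
force: [0.3, -0.5, -1.9]
grip_width: 0.0097
grip_force: 50.0
```

>>> send_rows(
  rows=[
    {"dx": 0,"dy": 0,"dz": 25,"roll": 0,"jaw": 1},
    {"dx": 0,"dy": 0,"dz": 25,"roll": 0,"jaw": 1},
    {"dx": 0,"dy": 0,"dz": 20,"roll": 0,"jaw": 1},
    {"dx": 0,"dy": 0,"dz": 15,"roll": 0,"jaw": 1},
    {"dx": 0,"dy": 0,"dz": 8,"roll": 0,"jaw": 1},
    {"dx": 0,"dy": 0,"dz": 4,"roll": 0,"jaw": 1},
    {"dx": 0,"dy": 0,"dz": 2,"roll": 0,"jaw": 1},
    {"dx": 0,"dy": 0,"dz": 2,"roll": 0,"jaw": 1},
    {"dx": 0,"dy": 0,"dz": 0,"roll": 0,"jaw": 1},
  ],
)

```text
time_s: 7.15
ee_pos: [0.6735, -0.1076, 0.017]
eef_rot: [3.141, -0.002, 0.27]
force: [-3.0, -0.3, 3.5]
grip_width: 0.0097
grip_force: 50.0
```

```bash
python3 - <<'E'
from h import *
to(.674,-.108,.016,.2705)
c=camera("scene");W=cloud(c);print(comp(W,.1,.115,(.3,.7,-.27,0)))
c=camera("top");W=cloud(c);print(comp(W,.1,.115,(.3,.7,-.27,0)))
E
```

```text
pose [ 673.5 -107.6   17. ] rpy [ 3.1408e+00 -1.5000e-03  2.7040e-01] w 9.7 gf 50.0 F [-3.  -0.3  3.5] t 7.15
dx 0.4 dy 0.6 dz 1.0 roll -0.01
[ 473.7 -124.2  185.   128.7   15.2  685.   106.4]
[ 477.7 -146.   181.    81.5   14.   177.   107.3]
```

>>> send_rows(
  rows=[
    {"dx": 0,"dy": 0,"dz": 0,"roll": 0,"jaw": -0.1},
    {"dx": 0,"dy": 0,"dz": 0,"roll": 0,"jaw": -0.1},
    {"dx": 0,"dy": 0,"dz": 0,"roll": 0,"jaw": -0.1},
    {"dx": 0,"dy": 0,"dz": 0,"roll": 0,"jaw": -0.1},
    {"dx": 0,"dy": 0,"dz": -20,"roll": 0,"jaw": -0.1},
    {"dx": 0,"dy": 0,"dz": -30,"roll": 0,"jaw": -0.1},
    {"dx": 0,"dy": 0,"dz": -40,"roll": 0,"jaw": -0.1},
    {"dx": 0,"dy": 0,"dz": -40,"roll": 0,"jaw": -0.1},
    {"dx": 0,"dy": 0,"dz": -40,"roll": 0,"jaw": -0.1},
    {"dx": 0,"dy": -40,"dz": -10,"roll": 0,"jaw": -0.1},
    {"dx": 0,"dy": -40,"dz": 0,"roll": 0,"jaw": -0.1},
    {"dx": 0,"dy": -40,"dz": 0,"roll": 0,"jaw": -0.1},
  ],
)

```text
time_s: 8.25
ee_pos: [0.6405, 0.0091, 0.1965]
eef_rot: [3.141, -0.002, 0.269]
force: [1.0, 1.6, -0.7]
grip_width: 0.0516
grip_force: 0.0
```

```bash
python3 - <<'E'
from h import *
for n in("scene","top"):
    c=camera(n);W=cloud(c);print(comp(W,.1,.115,(.3,.62,-.27,0)),comp(W,.036,.05,(.59,.75,-.25,0)))
save(c,"top1.png",(150,130,470,300),2.4)
to(.471,-.123,.076,.2705)
E
```

```text
[ 473.6 -123.4  186.2  127.9   15.   670.   106.5] [ 675.3 -106.5   86.1  124.5   14.6  437.    43.6]
[ 472.  -125.4  181.5  122.3   14.6  502.   106.6] [ 673.  -107.4   85.7  122.2   15.1  259.    43.9]
pose [639.9  13.  196.1] rpy [-3.1411e+00 -8.0000e-04  2.7510e-01] w 51.5 gf 0.0 F [ 0.  -0.5 -0.5] t 8.35
dx -199.4 dy 85.0 dz 120.1 roll 0.26
```

View pics/top1.png

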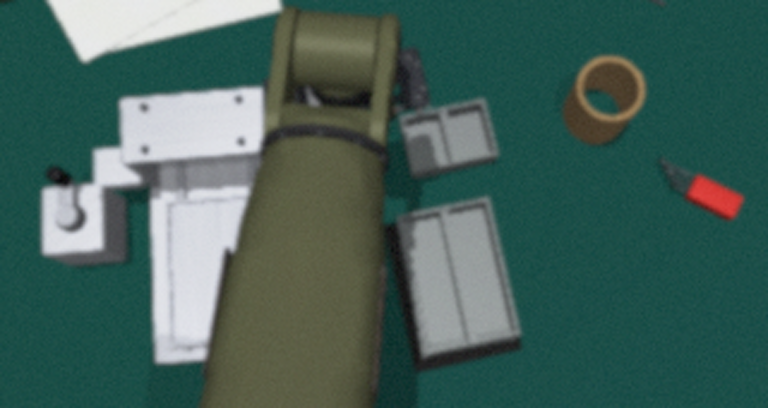

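>>> send_rows(
  rows=[
    {"dx": -20,"dy": 8.7,"dz": 0,"roll": 0,"jaw": -0.1},
    {"dx": -30,"dy": 13,"dz": 0,"roll": 0,"jaw": -0.1},
    {"dx": -30,"dy": 13,"dz": 0,"roll": 0,"jaw": -0.1},
    {"dx": -30,"dy": 13,"dz": 0,"roll": 0,"jaw": -0.1},
    {"dx": -30,"dy": 13,"dz": 0,"roll": 0,"jaw": -0.1},
    {"dx": -30,"dy": 13,"dz": 0,"roll": 0,"jaw": -0.1},
    {"dx": -20,"dy": 9,"dz": 10,"roll": 0,"jaw": -0.1},
    {"dx": -9,"dy": 4,"dz": 20,"roll": 0.7,"jaw": -0.1},
    {"dx": 0,"dy": 0,"dz": 20,"roll": 0,"jaw": -0.1},
    {"dx": 0,"dy": 0,"dz": 0,"roll": 0,"jaw": -0.1},
  ],
)

```text
time_s: 9.18
ee_pos: [0.4705, -0.129, 0.1426]
eef_rot: [-3.139, 0.004, 0.257]
force: [-0.8, -0.3, -1.2]
grip_width: 0.0517
grip_force: 0.0
```

```bash
python3 - <<'E'
from h import *
to(.472,-.1245,.076,.262)
E
```

```text
pose [ 470.5 -129.   142.6] rpy [-3.1392  0.0037  0.2566] w 51.7 gf 0.0 F [-0.8 -0.3 -1.2] t 9.18
dx 2.6 dy -4.0 dz 66.6 roll -0.31
```

>>> send_rows(
  rows=[
    {"dx": 1.5,"dy": -3,"dz": 20,"roll": 0,"jaw": -0.1},
    {"dx": 0,"dy": 0,"dz": 20,"roll": 0,"jaw": -0.1},
    {"dx": 0,"dy": 0,"dz": 15,"roll": 0,"jaw": -0.1},
    {"dx": 0,"dy": 0,"dz": 11,"roll": 0,"jaw": -0.1},
    {"dx": 0,"dy": 0,"dz": 0,"roll": 0,"jaw": -0.1},
    {"dx": 0,"dy": 0,"dz": 0,"roll": 0,"jaw": 1},
    {"dx": 0,"dy": 0,"dz": 0,"roll": 0,"jaw": 1},
    {"dx": 0,"dy": 0,"dz": 0,"roll": 0,"jaw": 1},
    {"dx": 0,"dy": 0,"dz": 0,"roll": 0,"jaw": 1},
    {"dx": 0,"dy": 0,"dz": 0,"roll": 0,"jaw": 1},
    {"dx": 0,"dy": 0,"dz": 0,"roll": 0,"jaw": 1},
  ],
)

```text
time_s: 10.1
ee_pos: [0.4731, -0.1253, 0.0798]
eef_rot: [3.141, -0.0, 0.258]
force: [0.2, -0.2, -0.2]
grip_width: 0.0148
grip_force: 0.0
```

>>> send_rows(
  rows=[
    {"dx": 0,"dy": 0,"dz": 0,"roll": 0,"jaw": 1},
    {"dx": 0,"dy": 0,"dz": -5,"roll": 0,"jaw": 1},
    {"dx": 0,"dy": 0,"dz": -10,"roll": 0,"jaw": 1},
    {"dx": 0,"dy": 0,"dz": -15,"roll": 0,"jaw": 1},
    {"dx": 0,"dy": 0,"dz": -10,"roll": 0,"jaw": 1},
    {"dx": 0,"dy": 0,"dz": 0,"roll": 0,"jaw": 1},
  ],
)

```text
time_s: 10.6
ee_pos: [0.4739, -0.1256, 0.1219]
eef_rot: [3.14, -0.003, 0.258]
force: [0.1, 0.3, -1.8]
grip_width: 0.0096
grip_force: 50.0
```

```bash
python3 - <<'E'
from h import *
to(.516,-.284,.014,.262)
E
```

```text
pose [ 473.9 -125.6  121.9] rpy [ 3.1395e+00 -3.1000e-03  2.5820e-01] w 9.6 gf 50.0 F [ 0.1  0.3 -1.8] t 10.6
dx 0.2 dy 163.9 dz 107.9 roll -0.22
```

>>> send_rows(
  rows=[
    {"dx": 0,"dy": 10,"dz": 0,"roll": 0,"jaw": 1},
    {"dx": 0,"dy": 20,"dz": 0,"roll": 0,"jaw": 1},
    {"dx": 0,"dy": 30,"dz": 0,"roll": 0,"jaw": 1},
    {"dx": 0,"dy": 30,"dz": 0,"roll": 0,"jaw": 1},
    {"dx": 0,"dy": 30,"dz": 0,"roll": 0,"jaw": 1},
    {"dx": 0,"dy": 25,"dz": 0,"roll": 0,"jaw": 1},
    {"dx": 0,"dy": 14,"dz": 0,"roll": 0,"jaw": 1},
    {"dx": 0,"dy": 5,"dz": 10,"roll": 0,"jaw": 1},
    {"dx": 0,"dy": 0,"dz": 20,"roll": 0,"jaw": 1},
    {"dx": 0,"dy": 0,"dz": 25,"roll": 0,"jaw": 1},
    {"dx": 0,"dy": 0,"dz": 20,"roll": 0,"jaw": 1},
    {"dx": 0,"dy": 0,"dz": 15,"roll": 0,"jaw": 1},
  ],
)

```text
time_s: 11.6
ee_pos: [0.5135, -0.2829, 0.0261]
eef_rot: [-3.139, 0.002, 0.258]
force: [0.5, -0.2, -3.1]
grip_width: 0.0098
grip_force: 50.0
```

>>> send_rows(
  rows=[
    {"dx": 0,"dy": 0,"dz": 8,"roll": 0,"jaw": 1},
    {"dx": 0,"dy": 0,"dz": 4,"roll": 0,"jaw": 1},
    {"dx": 0,"dy": 0,"dz": 3,"roll": 0,"jaw": 1},
    {"dx": 0,"dy": 0,"dz": 1,"roll": 0,"jaw": 1},
    {"dx": 0,"dy": 0,"dz": 0,"roll": 0,"jaw": 1},
  ],
)

```text
time_s: 12.02
ee_pos: [0.5149, -0.2837, 0.0166]
eef_rot: [3.141, -0.0, 0.259]
force: [-16.9, 10.4, 34.0]
grip_width: 0.0095
grip_force: 50.0
```

>>> send_rows(
  rows=[
    {"dx": 0,"dy": 0,"dz": 0,"roll": 0,"jaw": -0.1},
    {"dx": 0,"dy": 0,"dz": 0,"roll": 0,"jaw": -0.1},
    {"dx": 0,"dy": 0,"dz": 0,"roll": 0,"jaw": -0.1},
    {"dx": 0,"dy": 0,"dz": 0,"roll": 0,"jaw": -0.1},
    {"dx": 0,"dy": 0,"dz": -20,"roll": 0,"jaw": -0.1},
    {"dx": 0,"dy": 0,"dz": -30,"roll": 0,"jaw": -0.1},
    {"dx": 0,"dy": 0,"dz": -40,"roll": 0,"jaw": -0.1},
    {"dx": 0,"dy": 0,"dz": -40,"roll": 0,"jaw": -0.1},
    {"dx": 0,"dy": 0,"dz": -20,"roll": 0,"jaw": -0.1},
    {"dx": 0,"dy": 0,"dz": 0,"roll": 0,"jaw": -0.1},
  ],
)

```text
time_s: 12.85
ee_pos: [0.5164, -0.2848, 0.1686]
eef_rot: [3.136, -0.005, 0.258]
force: [0.1, 0.1, 0.8]
grip_width: 0.0517
grip_force: 0.0
```

```bash
python3 - <<'E'
from h import *
for n in("scene","top"):
    c=camera(n);np.savez(n+"2.npz",**c);W=cloud(c)
    print(n,"deep",comp(W,.056,.07,(.3,.62,-.27,0)),"half",comp(W,.036,.05,(.59,.75,-.25,0)),"shal",comp(W,.036,.05,(.4,.62,-.38,-.2)),"post",comp(W,.098,.111,(.4,.56,.03,.1)),"hood",comp(W,.172,.19,(.5,.75,.05,.35)))
    g=c["frame"].astype(int);x,y=W[...,0],W[...,1]
    m=(g.max(-1)<70)&(abs(W[...,2])<.012)&(abs(g[...,1]-g[...,0])<12)&(x>.33)&(x<.62)&(y>-.24)&(y<-.0)
    n2,l,s,_=cv2.connectedComponentsWithStats(m.astype(np.uint8));
    print("mat",[np.round(np.hstack(r) if 0 else [*r[0],*r[1],r[2]],1) for r in [cv2.minAreaRect(W[m][:,:2].astype(np.float32)*1000)]],m.sum())
    if n=="top": save(c,"top2.png",(180,150,420,300),3.3)
to(.472,-.1245,.031,.262)
E
```

```text
scene deep [ 470.9 -121.9  186.1  126.1   14.1  586.    61.8] half [ 674.2 -106.6   86.5  127.4   15.8  442.    43.6] shal [ 515.8 -281.4  185.1  126.4   14.   784.    43.3] post [491.   73.8  15.1  22.2   2.9  25.  104.1] hood [636.5 221.9  88.5 189.2   8.7 956.  181.4]
mat [array([ 507.8, -156.7,  241.2,  118.1,   48.5])] 225
top deep [ 470.8 -123.4  181.7  122.3   14.1  350.    61.6] half [ 672.  -107.8   85.3  121.8   15.3  260.    43.9] shal [ 560.9 -248.5   71.6   78.1   14.4   90.    43.6] post [487.1  71.7  12.9  12.7   3.9  25.  104. ] hood [ 634.2  218.5   85.9  180.9    7.8 1647.   179.8]
mat [array([ 467.6, -152.7,  208.4,  213.8,   11.3])] 270
pose [ 514.9 -283.8  163.4] rpy [ 3.1411e+00 -4.0000e-04  2.5820e-01] w 51.2 gf 0.0 F [-0.7 -0.1 -1.5] t 12.95
dx -0.7 dy -165.0 dz 132.4 roll -0.22
```

View pics/top2.png

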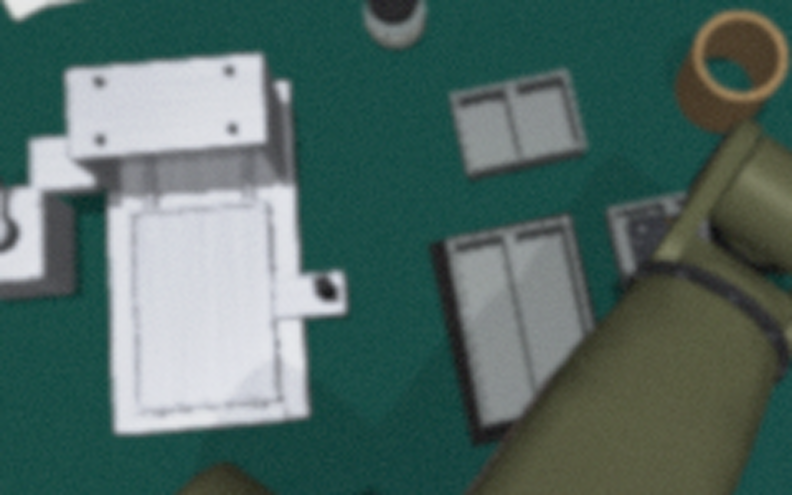

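>>> send_rows(
  rows=[
    {"dx": 0,"dy": -12,"dz": 0,"roll": 0,"jaw": -0.1},
    {"dx": 0,"dy": -25,"dz": 0,"roll": 0,"jaw": -0.1},
    {"dx": 0,"dy": -30,"dz": 0,"roll": 0,"jaw": -0.1},
    {"dx": 0,"dy": -30,"dz": 0,"roll": 0,"jaw": -0.1},
    {"dx": 0,"dy": -30,"dz": 0,"roll": 0,"jaw": -0.1},
    {"dx": 0,"dy": -25,"dz": 0,"roll": 0.6,"jaw": -0.1},
    {"dx": -1.5,"dy": -15,"dz": 20,"roll": 0,"jaw": -0.1},
    {"dx": 0,"dy": 0,"dz": 25,"roll": 0,"jaw": -0.1},
    {"dx": 0,"dy": 0,"dz": 0,"roll": 0,"jaw": -0.1},
    {"dx": 0,"dy": 0,"dz": 0,"roll": 0,"jaw": -0.1},
  ],
)

```text
time_s: 13.78
ee_pos: [0.47, -0.1224, 0.117]
eef_rot: [-3.139, 0.003, 0.248]
force: [-0.3, -0.4, 0.5]
grip_width: 0.052
grip_force: 0.0
```

```bash
python3 - <<'E'
from h import *
to(.4708,-.1228,.030,.248)
T=dict(np.load("top2.npz"));K=T["camera_matrix"];R,_=cv2.Rodrigues(T["rvec"]);C=-R.T@T["tvec"].reshape(3)
P=[]
for u,v in[(133,210),(268,203),(281,402),(138,410)]:
    r=R.T@np.linalg.inv(K)@[(u+.5)/3.3+180-.5,(v+.5)/3.3+150-.5,1];P.append((C+r*(.043-C[2])/r[2])[:2])
P=np.array(P)*1000;print(np.round(P,1),P.mean(0));print(cv2.minAreaRect(P.astype(np.float32)))
W=cloud(T);m=(abs(W[...,2]-.0455)<.0025)&(W[...,0]<.58)&(W[...,0]>.35)&(W[...,1]>.1)&(W[...,1]<.28)
print(rect(W,m))
E
```

```text
pose [ 470.  -122.4  117. ] rpy [-3.1394  0.0034  0.2479] w 52.0 gf 0.0 F [-0.3 -0.4  0.5] t 13.78
dx 0.7 dy 0.6 dz 87.0 roll -0.01
[[560.9 272.5]
 [574.8 138. ]
 [379.4 109.2]
 [364.8 247. ]] [469.96590485 191.68314771]
((470.13946533203125, 190.87515258789062), (201.0896453857422, 138.46060180664062), 7.420283317565918)
(((472.69415283203125, 182.98455810546875), (200.05111694335938, 166.86558532714844), 7.852523326873779), 539)
```

>>> send_rows(
  rows=[
    {"dx": 0.5,"dy": 0,"dz": 25,"roll": 0,"jaw": -0.1},
    {"dx": 0,"dy": 0,"dz": 25,"roll": 0,"jaw": -0.1},
    {"dx": 0,"dy": 0,"dz": 20,"roll": 0,"jaw": -0.1},
    {"dx": 0,"dy": 0,"dz": 15,"roll": 0,"jaw": -0.1},
    {"dx": 0,"dy": 0,"dz": 0,"roll": 0,"jaw": -0.1},
    {"dx": 0,"dy": 0,"dz": 0,"roll": 0,"jaw": 1},
    {"dx": 0,"dy": 0,"dz": 0,"roll": 0,"jaw": 1},
    {"dx": 0,"dy": 0,"dz": 0,"roll": 0,"jaw": 1},
    {"dx": 0,"dy": 0,"dz": 0,"roll": 0,"jaw": 1},
    {"dx": 0,"dy": 0,"dz": 0,"roll": 0,"jaw": 1},
    {"dx": 0,"dy": 0,"dz": 0,"roll": 0,"jaw": 1},
    {"dx": 0,"dy": 0,"dz": 0,"roll": 0,"jaw": 1},
  ],
  force=60,
)

```text
time_s: 14.78
ee_pos: [0.4715, -0.1227, 0.0338]
eef_rot: [3.141, -0.0, 0.248]
force: [-0.8, 1.4, 4.8]
grip_width: 0.0091
grip_force: 60.0
```

```bash
python3 - <<'E'
from h import *
T=dict(np.load("top2.npz"));T["frame"]=cv2.convertScaleAbs(T["frame"],alpha=3,beta=-480);save(T,"pk.png",(210,205,290,290),7)
E
```

```text
(no output)
```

View pics/pk.png

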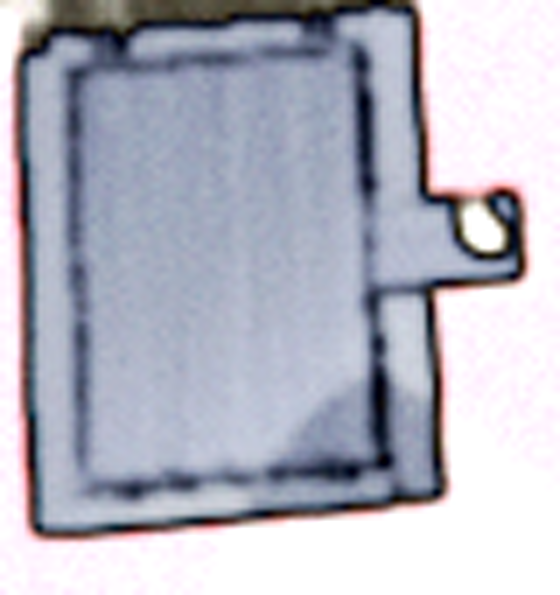

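>>> send_rows(
  rows=[
    {"dx": 0,"dy": 0,"dz": -5,"roll": 0,"jaw": 1},
    {"dx": 0,"dy": 0,"dz": -15,"roll": 0,"jaw": 1},
    {"dx": 0,"dy": 0,"dz": -25,"roll": 0,"jaw": 1},
    {"dx": 0,"dy": 0,"dz": -25,"roll": 0,"jaw": 1},
    {"dx": 0,"dy": 0,"dz": -25,"roll": 0,"jaw": 1},
    {"dx": 0,"dy": 0,"dz": -25,"roll": 0,"jaw": 1},
    {"dx": 0,"dy": 0,"dz": -5,"roll": 0,"jaw": 1},
    {"dx": 0,"dy": 0,"dz": 0,"roll": 0,"jaw": 1},
  ],
)

```text
time_s: 15.45
ee_pos: [0.4718, -0.1227, 0.1594]
eef_rot: [3.14, -0.002, 0.248]
force: [0.4, -0.1, -3.7]
grip_width: 0.0098
grip_force: 60.0
```

```bash
python3 - <<'E'
from h import *
to(.4715,.1947,.071,.134)
for n in("top","scene"):
    c=camera(n);np.savez(n+"3.npz",**c);save(c,n+"3.png",(290,180,400,310) if n=="top" else (210,140,340,270),4.5)
E
```

```text
pose [ 471.8 -122.7  159.4] rpy [ 3.1403e+00 -2.0000e-03  2.4770e-01] w 9.8 gf 60.0 F [ 0.4 -0.1 -3.7] t 15.45
dx 77.6 dy -307.7 dz 88.4 roll 6.52
```

View pics/scene3.png

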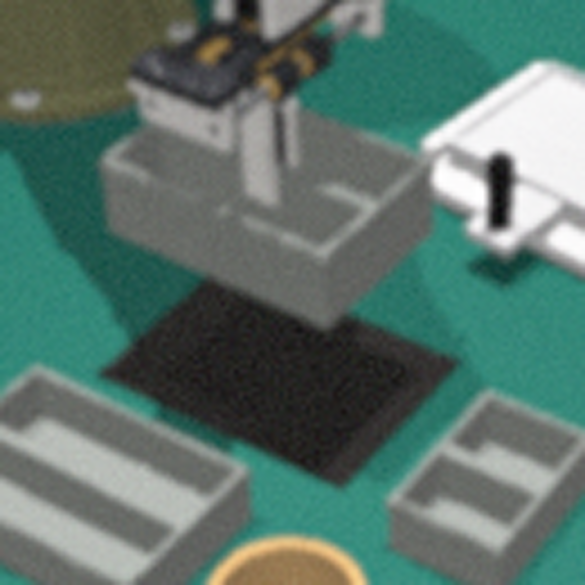

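>>> send_rows(
  rows=[
    {"dx": 3,"dy": -12,"dz": 0,"roll": 0,"jaw": 1},
    {"dx": 6,"dy": -24,"dz": 0,"roll": 0,"jaw": 1},
    {"dx": 8,"dy": -32,"dz": 0,"roll": 0,"jaw": 1},
    {"dx": 8,"dy": -32,"dz": 0,"roll": 0,"jaw": 1},
    {"dx": 8,"dy": -32,"dz": 0,"roll": 0,"jaw": 1},
    {"dx": 8,"dy": -32,"dz": 0,"roll": 0,"jaw": 1},
    {"dx": 8,"dy": -32,"dz": 0,"roll": 0,"jaw": 1},
    {"dx": 8,"dy": -32,"dz": 0,"roll": 0,"jaw": 1},
    {"dx": 8,"dy": -32,"dz": 0,"roll": 0,"jaw": 1},
    {"dx": 7,"dy": -26,"dz": 0,"roll": 0,"jaw": 1},
    {"dx": 4,"dy": -16,"dz": 0,"roll": 0,"jaw": 1},
    {"dx": 1.5,"dy": -6,"dz": 0,"roll": 0,"jaw": 1},
  ],
)

```text
time_s: 16.55
ee_pos: [0.4697, 0.1975, 0.1568]
eef_rot: [-3.141, 0.003, 0.25]
force: [-0.8, 0.5, -3.8]
grip_width: 0.0097
grip_force: 60.0
```

>>> send_rows(
  rows=[
    {"dx": 0,"dy": 0,"dz": 0,"roll": 3.3,"jaw": 1},
    {"dx": 0,"dy": 0,"dz": 0,"roll": 3.2,"jaw": 1},
    {"dx": 0,"dy": 0,"dz": 15,"roll": 0,"jaw": 1},
    {"dx": 0,"dy": 0,"dz": 20,"roll": 0,"jaw": 1},
    {"dx": 0,"dy": 0,"dz": 20,"roll": 0,"jaw": 1},
    {"dx": 0,"dy": 0,"dz": 10,"roll": 0,"jaw": 1},
    {"dx": 0,"dy": 0,"dz": 0,"roll": 0,"jaw": 1},
    {"dx": 0,"dy": 0,"dz": 0,"roll": 0,"jaw": 1},
  ],
)

```text
time_s: 17.22
ee_pos: [0.4708, 0.1949, 0.0933]
eef_rot: [3.141, 0.001, 0.134]
force: [-0.6, 0.3, -4.4]
grip_width: 0.0093
grip_force: 60.0
```

```bash
python3 - <<'E'
from h import *
to(.4715,.1947,.071,.134)
for n in("top","scene"):
    c=camera(n);W=cloud(c);save(c,n+"4.png",(290,130,390,220),6)
    print(n,"post",comp(W,.098,.111,(.4,.56,.03,.1)),"deep",comp(W,.115,.13,(.3,.6,.1,.3)))
# mat from earlier frames by colour, deep held above
    c=dict(np.load(n+"3.npz"));W=cloud(c);g=c["frame"].astype(int);x,y,z=W[...,0],W[...,1],W[...,2]
    m=(g.max(-1)<62)&(abs(z)<.01)&(g[...,1]-g[...,0]<8)&(x>.33)&(x<.62)&(y>-.24)&(y<-.0)
    m=cv2.morphologyEx(m.astype(np.uint8),cv2.MORPH_OPEN,np.ones((2,2)))
    k,l,s,_=cv2.connectedComponentsWithStats(m);m=l==1+np.argmax(s[1:,4]);print("mat",cv2.minAreaRect(W[m][:,:2].astype(np.float32)*1000))
c=camera("top");W=cloud(c);g=c["frame"].astype(int);x,y,z=W[...,0],W[...,1],W[...,2]
np.savez("top4.npz",**c)
save(c,"matnow.png",(300,190,400,300),5)
E
```

```text
pose [470.8 194.9  93.3] rpy [3.1414e+00 1.1000e-03 1.3400e-01] w 9.3 gf 60.0 F [-0.6  0.3 -4.4] t 17.22
dx 0.7 dy 0.2 dz 22.3 roll 0.00
top post [487.4  71.7  13.2  13.1   5.1  23.  104.1] deep [417.3 130.8  28.6  76.6  75.5  61.  121.6]
mat ((387.525634765625, -205.6924285888672), (16.55889892578125, 26.85802459716797), 2.094989776611328)
scene post [490.7  73.1  16.3  16.    4.4  26.  104.5] deep [473.6 172.8 187.8  82.4   8.1 366.  121.6]
mat ((476.0552673339844, -126.08646392822266), (210.5348358154297, 137.62240600585938), 19.483638763427734)
```

View pics/scene4.png

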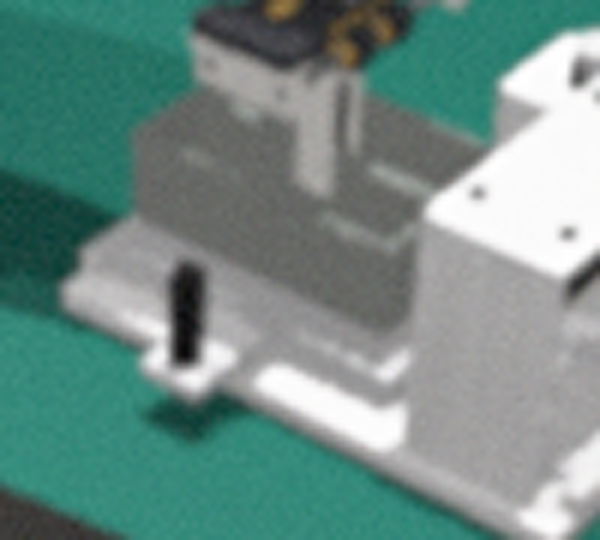

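View pics/matnow.png

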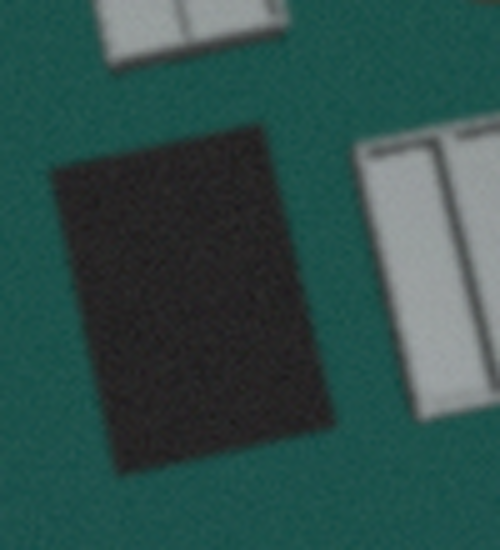

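The pocket is clear under the tray and the tray hangs level. The mat's corners are at crop (52,170), (263,126), (335,425) and (118,473). Lowering now.

>>> send_rows(
  rows=[
    {"dx": 0.6,"dy": 0,"dz": 10,"roll": 0,"jaw": 1},
    {"dx": 0,"dy": 0,"dz": 5,"roll": 0,"jaw": 1},
    {"dx": 0,"dy": 0,"dz": 4,"roll": 0,"jaw": 1},
    {"dx": 0,"dy": 0,"dz": 2,"roll": 0,"jaw": 1},
    {"dx": 0,"dy": 0,"dz": 0,"roll": 0,"jaw": 1},
    {"dx": 0,"dy": 0,"dz": 0,"roll": 0,"jaw": 1},
  ],
)

```text
time_s: 17.87
ee_pos: [0.4716, 0.1951, 0.0724]
eef_rot: [3.142, 0.0, 0.134]
force: [0.8, -0.3, -3.9]
grip_width: 0.0094
grip_force: 60.0
```

```bash
python3 - <<'E'
from h import *
to(.4715,.1947,.071,.134)
T=dict(np.load("top4.npz"));K=T["camera_matrix"];R,_=cv2.Rodrigues(T["rvec"]);C=-R.T@T["tvec"].reshape(3)
P=[]
for u,v in[(52,170),(263,126),(335,425),(118,473)]:
    r=R.T@np.linalg.inv(K)@[(u+.5)/5+300-.5,(v+.5)/5+190-.5,1];P.append((C+r*(.003-C[2])/r[2])[:2])
P=np.array(P)*1000;print("mat",P.mean(0),cv2.minAreaRect(P.astype(np.float32)))
E
```

```text
pose [471.6 195.1  72.4] rpy [3.1415e+00 1.0000e-04 1.3430e-01] w 9.4 gf 60.0 F [ 0.8 -0.3 -3.9] t 17.87
dx -0.1 dy 0.4 dz 1.4 roll 0.02
mat [ 467.69564075 -123.13809705] ((467.8545227050781, -122.99575805664062), (205.68844604492188, 146.4703826904297), 15.18408489227295)
```

>>> send_rows(
  rows=[
    {"dx": 0,"dy": 0,"dz": 1,"roll": 0,"jaw": 1},
    {"dx": 0,"dy": 0,"dz": 0.5,"roll": 0,"jaw": 1},
    {"dx": 0,"dy": 0,"dz": 0,"roll": 0,"jaw": -0.1},
    {"dx": 0,"dy": 0,"dz": 0,"roll": 0,"jaw": -0.1},
    {"dx": 0,"dy": 0,"dz": 0,"roll": 0,"jaw": -0.1},
    {"dx": 0,"dy": 0,"dz": 0,"roll": 0,"jaw": -0.1},
    {"dx": 0,"dy": 0,"dz": -20,"roll": 0,"jaw": -0.1},
    {"dx": 0,"dy": 0,"dz": -30,"roll": 0,"jaw": -0.1},
    {"dx": 0,"dy": 0,"dz": -30,"roll": 0,"jaw": -0.1},
    {"dx": 0,"dy": 0,"dz": -20,"roll": 0,"jaw": -0.1},
    {"dx": 0,"dy": 0,"dz": 0,"roll": 0,"jaw": -0.1},
    {"dx": 0,"dy": 0,"dz": 0,"roll": 0,"jaw": -0.1},
  ],
)

```text
time_s: 18.87
ee_pos: [0.4719, 0.1952, 0.1717]
eef_rot: [-3.141, -0.002, 0.134]
force: [-0.0, 0.3, -1.0]
grip_width: 0.0519
grip_force: 0.0
```

```bash
python3 - <<'E'
from h import *
to(.4878,.0722,.080,.134)
c=camera("scene");W=cloud(c);save(c,"s5.png",(290,130,390,220),6)
print("deep",comp(W,.09,.115,(.3,.6,.1,.3)),"post",comp(W,.098,.111,(.4,.56,.03,.1)))
E
```

```text
pose [471.9 195.2 171.7] rpy [-3.1412e+00 -2.0000e-03  1.3420e-01] w 51.9 gf 0.0 F [-0.   0.3 -1. ] t 18.87
dx -0.7 dy 124.0 dz 91.7 roll 0.01
deep [472.9 196.2 189.  128.6   6.5 507.   98.1] post [490.2  72.3  15.5  17.4  17.6  25.  104.7]
```

>>> send_rows(
  rows=[
    {"dx": 0,"dy": 15,"dz": 0,"roll": 0,"jaw": -0.1},
    {"dx": 0,"dy": 30,"dz": 0,"roll": 0,"jaw": -0.1},
    {"dx": 0,"dy": 35,"dz": 0,"roll": 0,"jaw": -0.1},
    {"dx": 0,"dy": 30,"dz": 0,"roll": 0,"jaw": -0.1},
    {"dx": 0,"dy": 17,"dz": 0,"roll": 0,"jaw": -0.1},
    {"dx": 0,"dy": 0,"dz": 0,"roll": -7,"jaw": -0.1},
    {"dx": 0,"dy": 0,"dz": 0,"roll": -7,"jaw": -0.1},
    {"dx": 0,"dy": 0,"dz": 0,"roll": -7,"jaw": -0.1},
    {"dx": 0,"dy": 0,"dz": 0,"roll": -7,"jaw": -0.1},
    {"dx": 0,"dy": 0,"dz": 0,"roll": -7,"jaw": -0.1},
    {"dx": 0,"dy": 0,"dz": 0,"roll": -7,"jaw": -0.1},
    {"dx": 0,"dy": 0,"dz": 0,"roll": -7,"jaw": -0.1},
  ],
)

```text
time_s: 19.92
ee_pos: [0.488, 0.0692, 0.1695]
eef_rot: [-3.14, 0.001, 0.995]
force: [0.3, 0.6, 1.0]
grip_width: 0.0515
grip_force: 0.0
```

>>> send_rows(
  rows=[
    {"dx": 0,"dy": 0,"dz": 0,"roll": -7,"jaw": -0.1},
    {"dx": 0,"dy": 0,"dz": 0,"roll": -7,"jaw": -0.1},
    {"dx": 0,"dy": 0,"dz": 0,"roll": -7,"jaw": -0.1},
    {"dx": 0,"dy": 0,"dz": 0,"roll": -7,"jaw": -0.1},
    {"dx": 0,"dy": 0,"dz": 0,"roll": -7,"jaw": -0.1},
    {"dx": 0,"dy": 0,"dz": 0,"roll": -6,"jaw": -0.1},
    {"dx": 0,"dy": 0,"dz": 20,"roll": 0,"jaw": -0.1},
    {"dx": 0,"dy": 0,"dz": 20,"roll": 0,"jaw": -0.1},
    {"dx": 0,"dy": 0,"dz": 0,"roll": 0,"jaw": -0.1},
    {"dx": 0,"dy": 0,"dz": 0,"roll": 0,"jaw": -0.1},
  ],
)

```text
time_s: 20.75
ee_pos: [0.4878, 0.0692, 0.1298]
eef_rot: [-3.138, -0.0, 1.705]
force: [0.9, -0.1, 0.7]
grip_width: 0.0517
grip_force: 0.0
```

```bash
python3 - <<'E'
from h import *
to(.4887,.0688,.088,1.705)
E
```

```text
pose [487.8  69.2 129.8] rpy [-3.1383e+00 -2.0000e-04  1.7050e+00] w 51.7 gf 0.0 F [ 0.9 -0.1  0.7] t 20.75
dx -0.5 dy 0.9 dz 41.8 roll -0.00
```

>>> send_rows(
  rows=[
    {"dx": 0,"dy": 0.9,"dz": 20,"roll": 0,"jaw": -0.1},
    {"dx": 0,"dy": 0,"dz": 15,"roll": 0,"jaw": -0.1},
    {"dx": 0,"dy": 0,"dz": 6,"roll": 0,"jaw": -0.1},
    {"dx": 0,"dy": 0,"dz": 0,"roll": 0,"jaw": -0.1},
    {"dx": 0,"dy": 0,"dz": 0,"roll": 0,"jaw": 1},
    {"dx": 0,"dy": 0,"dz": 0,"roll": 0,"jaw": 1},
    {"dx": 0,"dy": 0,"dz": 0,"roll": 0,"jaw": 1},
    {"dx": 0,"dy": 0,"dz": 0,"roll": 0,"jaw": 1},
    {"dx": 0,"dy": 0,"dz": 0,"roll": 0,"jaw": 1},
    {"dx": 0,"dy": 0,"dz": 0,"roll": 0,"jaw": 1},
  ],
  force=40,
)

```text
time_s: 21.58
ee_pos: [0.4894, 0.0694, 0.0902]
eef_rot: [-3.141, 0.0, 1.705]
force: [0.9, 0.0, 1.7]
grip_width: 0.0156
grip_force: 40.0
```

>>> send_rows(
  rows=[
    {"dx": 0,"dy": 5,"dz": 0,"roll": 0,"jaw": 1},
    {"dx": 0,"dy": 10,"dz": 0,"roll": 0,"jaw": 1},
    {"dx": 0,"dy": 12,"dz": 0,"roll": 0,"jaw": 1},
    {"dx": 0,"dy": 12,"dz": 0,"roll": 0,"jaw": 1},
    {"dx": 0,"dy": 12,"dz": 0,"roll": 0,"jaw": 1},
    {"dx": 0,"dy": 12,"dz": 0,"roll": 0,"jaw": 1},
    {"dx": 0,"dy": 12,"dz": 0,"roll": 0,"jaw": 1},
    {"dx": 0,"dy": 12,"dz": 0,"roll": 0,"jaw": 1},
    {"dx": 0,"dy": 12,"dz": 0,"roll": 0,"jaw": 1},
    {"dx": 0,"dy": 10,"dz": 0,"roll": 0,"jaw": 1},
    {"dx": 0,"dy": 6,"dz": 0,"roll": 0,"jaw": 1},
    {"dx": 0,"dy": 0,"dz": 0,"roll": 0,"jaw": 1},
  ],
)

```text
time_s: 22.58
ee_pos: [0.6047, 0.0853, 0.0902]
eef_rot: [3.14, -0.0, 1.705]
force: [2.4, 2.2, 4.5]
grip_width: 0.0155
grip_force: 40.0
```

>>> send_rows(
  rows=[
    {"dx": 0,"dy": 3,"dz": 0,"roll": 0,"jaw": 1},
    {"dx": 0,"dy": 2,"dz": 0,"roll": 0,"jaw": 1},
    {"dx": 0,"dy": 1,"dz": 0,"roll": 0,"jaw": 1},
    {"dx": 0,"dy": 0,"dz": 0,"roll": 0,"jaw": 1},
  ],
)

```text
time_s: 22.92
ee_pos: [0.6089, 0.0858, 0.0902]
eef_rot: [-3.141, -0.0, 1.705]
force: [-5.2, 2.2, 5.6]
grip_width: 0.0159
grip_force: 40.0
```

>>> send_rows(
  rows=[
    {"dx": 0,"dy": 1.5,"dz": 0,"roll": 0,"jaw": 1},
    {"dx": 0,"dy": 1.5,"dz": 0,"roll": 0,"jaw": 1},
    {"dx": 0,"dy": 0,"dz": 0,"roll": 0,"jaw": 1},
    {"dx": 0,"dy": 0,"dz": 0,"roll": 0,"jaw": 1},
  ],
)

```text
time_s: 23.25
ee_pos: [0.609, 0.0858, 0.0901]
eef_rot: [-3.133, -0.0, 1.705]
force: [-29.0, -1.4, 19.7]
grip_width: 0.0154
grip_force: 40.0
```

>>> send_rows(
  rows=[
    {"dx": 0,"dy": 1.5,"dz": 0,"roll": 0,"jaw": 1},
    {"dx": 0,"dy": 1.5,"dz": 0,"roll": 0,"jaw": 1},
    {"dx": 0,"dy": 0,"dz": 0,"roll": 0,"jaw": 1},
    {"dx": 0,"dy": 0,"dz": 0,"roll": 0,"jaw": 1},
  ],
)

```text
time_s: 23.58
ee_pos: [0.6091, 0.0858, 0.0899]
eef_rot: [-3.125, -0.0, 1.706]
force: [-51.4, -5.3, 33.2]
grip_width: 0.0155
grip_force: 40.1
```

Stop reached. I'll relieve the force and release.

>>> send_rows(
  rows=[
    {"dx": 0,"dy": -3,"dz": 0,"roll": 0,"jaw": 1},
    {"dx": 0,"dy": -2.5,"dz": 0,"roll": 0,"jaw": 1},
    {"dx": 0,"dy": 0,"dz": 0,"roll": 0,"jaw": -0.1},
    {"dx": 0,"dy": 0,"dz": 0,"roll": 0,"jaw": -0.1},
    {"dx": 0,"dy": 0,"dz": 0,"roll": 0,"jaw": -0.1},
    {"dx": 0,"dy": 0,"dz": 0,"roll": 0,"jaw": -0.1},
    {"dx": 0,"dy": 0,"dz": -20,"roll": 0,"jaw": -0.1},
    {"dx": 0,"dy": 0,"dz": -40,"roll": 0,"jaw": -0.1},
    {"dx": 0,"dy": 0,"dz": -40,"roll": 0,"jaw": -0.1},
    {"dx": 0,"dy": 0,"dz": -40,"roll": 0,"jaw": -0.1},
    {"dx": 0,"dy": 0,"dz": 0,"roll": 0,"jaw": -0.1},
  ],
)

```text
time_s: 24.5
ee_pos: [0.6121, 0.0858, 0.2385]
eef_rot: [3.13, 0.001, 1.705]
force: [0.9, 0.4, 0.7]
grip_width: 0.052
grip_force: 0.0
```

```bash
python3 - <<'E'
from h import *
to(.565,.384,.145,.134)
for n in("top","scene"):
    c=camera(n);W=cloud(c)
    print(n,"post",comp(W,.098,.111,(.55,.68,.05,.12)),"knob",comp(W,.165,.19,(.5,.6,.34,.43)),"gear",comp(W,.095,.13,(.45,.6,.3,.45)),"arm",comp(W,.122,.15,(.48,.6,.33,.43)))
    save(c,n+"6.png",(155,180,215,250) if n=="top" else (370,110,430,170),8)
E
```

```text
pose [612.1  85.8 238.5] rpy [3.1296e+00 7.0000e-04 1.7050e+00] w 52.0 gf 0.0 F [0.9 0.4 0.7] t 24.5
dx 301.8 dy -6.8 dz 93.5 roll 90.01
top post None knob [562.8 385.   18.   18.5  46.1  45.  179.4] gear [538.4 357.1 122.7 124.2   7.9 808.  109.9] arm [535.3 377.2  64.6  31.8   6.8 151.  134. ]
scene post [611.1  90.7  16.2  18.9   7.8  25.  104.5] knob [566.7 383.5  21.1  19.3  10.8  40.  177.8] gear [504.4 376.7  58.3  89.8   6.5 139.  111.1] arm [539.9 377.4  34.8  70.6  86.5 109.  135.7]
```

View pics/top6.png

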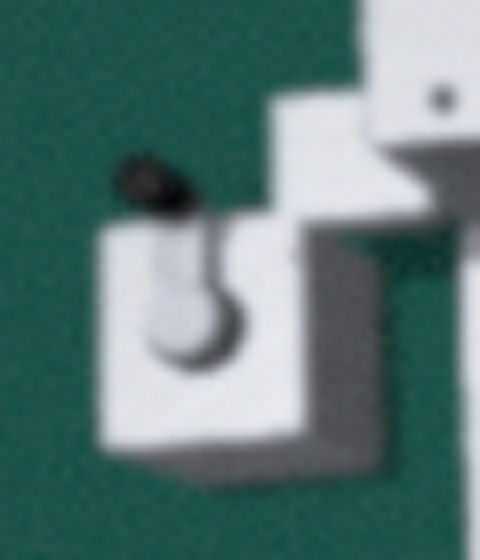

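```bash
python3 - <<'E'
from h import *
c=camera("top");np.savez("top6.npz",**c);W=cloud(c)
K=c["camera_matrix"];R,_=cv2.Rodrigues(np.array(c["rvec"],float));C=-R.T@np.array(c["tvec"]).reshape(3)
for u,v,z in[(187,325,.134),(142,180,.181),(182,320,.134),(100,228,.11),(100,448,.11),(305,440,.11),(290,215,.11)]:
    r=R.T@np.linalg.inv(K)@[(u+.5)/8+154.5,(v+.5)/8+179.5,1];print(u,v,np.round((C+r*(z-C[2])/r[2])*1000,1))
x,y,z=W[...,0],W[...,1],W[...,2]
m=(z>.126)&(z<.14)&(x>.48)&(x<.58)&(y>.33)&(y<.43)
print(np.round(np.unique(np.round(z[m],3),return_counts=True),3))
p=W[m];d=p[:,0]<.53
q=p[d][:,:2].astype(np.float32)*1000;print(cv2.minEnclosingCircle(q),len(q))
# hub circle edge fit: points with x<0.515 boundary
print(p[:,0].min(),p[d][:,1].min(),p[d][:,1].max())
E
```

```text
187 325 [516.6 375.6 134. ]
142 180 [562.9 382.5 181. ]
182 320 [518.5 377.8 134. ]
100 228 [557.2 423.5 110. ]
100 448 [470.7 411.8 110. ]
305 440 [477.7 332.7 110. ]
290 215 [566.1 349.4 110. ]
[[ 0.126  0.127  0.128  0.129  0.13   0.131  0.132  0.133  0.134  0.135
   0.136  0.137  0.138  0.139  0.14 ]
 [ 1.     5.     2.     4.     2.     8.    14.    16.    12.    20.
  12.    14.    13.     5.     1.   ]]
((516.0318603515625, 377.88702392578125), 16.832361221313477) 74
0.5048428231660667 0.36280907764825304 0.39174079599216277
```

>>> send_rows(
  rows=[
    {"dx": 15,"dy": 0,"dz": 0,"roll": 0,"jaw": -0.1},
    {"dx": 30,"dy": 0,"dz": 0,"roll": 0,"jaw": -0.1},
    {"dx": 35,"dy": -1,"dz": 0,"roll": 0,"jaw": -0.1},
    {"dx": 35,"dy": -1,"dz": 0,"roll": 0,"jaw": -0.1},
    {"dx": 35,"dy": -1,"dz": 0,"roll": 0,"jaw": -0.1},
    {"dx": 35,"dy": -1,"dz": 0,"roll": 0,"jaw": -0.1},
    {"dx": 35,"dy": -1,"dz": 0,"roll": 0,"jaw": -0.1},
    {"dx": 35,"dy": -1,"dz": 0,"roll": 0,"jaw": -0.1},
    {"dx": 30,"dy": -1,"dz": 0,"roll": 0,"jaw": -0.1},
    {"dx": 17,"dy": -0.7,"dz": 0,"roll": 0,"jaw": -0.1},
    {"dx": 0,"dy": 0,"dz": 0,"roll": 0,"jaw": -0.1},
    {"dx": 0,"dy": 0,"dz": 0,"roll": 0,"jaw": -0.1},
  ],
)

```text
time_s: 25.65
ee_pos: [0.5609, 0.3848, 0.228]
eef_rot: [-3.139, 0.001, 1.707]
force: [-0.0, -0.1, -0.6]
grip_width: 0.0517
grip_force: 0.0
```

```bash
python3 - <<'E'
from h import *
to(.564,.384,.147,1.705)
E
```

```text
pose [560.9 384.8 228. ] rpy [-3.1391e+00  1.2000e-03  1.7068e+00] w 51.7 gf 0.0 F [-0.  -0.1 -0.6] t 25.65
dx -1.2 dy 3.0 dz 81.0 roll 0.10
```

>>> send_rows(
  rows=[
    {"dx": -1,"dy": 3,"dz": 20,"roll": 0,"jaw": -0.1},
    {"dx": 0,"dy": 0,"dz": 25,"roll": 0,"jaw": -0.1},
    {"dx": 0,"dy": 0,"dz": 20,"roll": 0,"jaw": -0.1},
    {"dx": 0,"dy": 0,"dz": 13,"roll": 0,"jaw": -0.1},
    {"dx": 0,"dy": 0,"dz": 0,"roll": 0,"jaw": -0.1},
    {"dx": 0,"dy": 0,"dz": 0,"roll": 0,"jaw": 1},
    {"dx": 0,"dy": 0,"dz": 0,"roll": 0,"jaw": 1},
    {"dx": 0,"dy": 0,"dz": 0,"roll": 0,"jaw": 1},
    {"dx": 0,"dy": 0,"dz": 0,"roll": 0,"jaw": 1},
    {"dx": 0,"dy": 0,"dz": 0,"roll": 0,"jaw": 1},
    {"dx": 0,"dy": 0,"dz": 0,"roll": 0,"jaw": 1},
  ],
  force=25,
)

```text
time_s: 26.57
ee_pos: [0.5633, 0.3835, 0.1528]
eef_rot: [-3.138, -0.0, 1.706]
force: [-14.7, -3.4, 6.4]
grip_width: 0.0195
grip_force: 25.0
```

```bash
python3 - <<'E'
from h import *
to(.564,.384,.147,1.705)
for s in (15,20):
  a=np.radians(np.arange(0,361,s));p=np.stack([-45*np.sin(a),45*np.cos(a)],1);print(np.round(np.diff(p,axis=0),1).tolist())
E
```

```text
pose [563.3 383.5 152.8] rpy [-3.138  -0.      1.7056] w 19.5 gf 25.0 F [-14.7  -3.4   6.4] t 26.57
dx 0.4 dy 0.7 dz 5.8 roll 0.04
[[-11.6, -1.5], [-10.9, -4.5], [-9.3, -7.2], [-7.2, -9.3], [-4.5, -10.9], [-1.5, -11.6], [1.5, -11.6], [4.5, -10.9], [7.2, -9.3], [9.3, -7.2], [10.9, -4.5], [11.6, -1.5], [11.6, 1.5], [10.9, 4.5], [9.3, 7.2], [7.2, 9.3], [4.5, 10.9], [1.5, 11.6], [-1.5, 11.6], [-4.5, 10.9], [-7.2, 9.3], [-9.3, 7.2], [-10.9, 4.5], [-11.6, 1.5]]
[[-15.4, -2.7], [-13.5, -7.8], [-10.0, -12.0], [-5.3, -14.7], [0.0, -15.6], [5.3, -14.7], [10.0, -12.0], [13.5, -7.8], [15.4, -2.7], [15.4, 2.7], [13.5, 7.8], [10.0, 12.0], [5.3, 14.7], [0.0, 15.6], [-5.3, 14.7], [-10.0, 12.0], [-13.5, 7.8], [-15.4, 2.7]]
```

>>> send_rows(
  rows=[
    {"dx": -11.6,"dy": -3,"dz": 0,"roll": 0,"jaw": 1},
    {"dx": -10.9,"dy": -4.5,"dz": 0,"roll": 0,"jaw": 1},
    {"dx": -9.3,"dy": -7.2,"dz": 0,"roll": 0,"jaw": 1},
    {"dx": -7.2,"dy": -9.3,"dz": 0,"roll": 0,"jaw": 1},
    {"dx": -4.5,"dy": -10.9,"dz": 0,"roll": 0,"jaw": 1},
    {"dx": -1.5,"dy": -11.6,"dz": 0,"roll": 0,"jaw": 1},
  ],
)

```text
time_s: 27.07
ee_pos: [0.525, 0.3324, 0.153]
eef_rot: [3.139, -0.001, 1.705]
force: [1.2, 5.4, 1.6]
grip_width: 0.0195
grip_force: 25.0
```

>>> send_rows(
  rows=[
    {"dx": 1.5,"dy": -11.6,"dz": 0,"roll": 0,"jaw": 1},
    {"dx": 4.5,"dy": -10.9,"dz": 0,"roll": 0,"jaw": 1},
    {"dx": 7.2,"dy": -9.3,"dz": 0,"roll": 0,"jaw": 1},
    {"dx": 9.3,"dy": -7.2,"dz": 0,"roll": 0,"jaw": 1},
    {"dx": 10.9,"dy": -4.5,"dz": 0,"roll": 0,"jaw": 1},
    {"dx": 11.6,"dy": -1.5,"dz": 0,"roll": 0,"jaw": 1},
  ],
)

```text
time_s: 27.57
ee_pos: [0.4735, 0.3719, 0.1529]
eef_rot: [3.141, -0.0, 1.705]
force: [2.8, -2.1, 4.7]
grip_width: 0.0194
grip_force: 25.0
```

```bash
python3 - <<'E'
from h import *
to(.5187,.3775,.147,1.705)
E
```

```text
pose [473.5 371.9 152.9] rpy [ 3.1411e+00 -2.0000e-04  1.7053e+00] w 19.4 gf 25.0 F [ 2.8 -2.1  4.7] t 27.57
dx -0.5 dy 45.6 dz 5.9 roll 0.02
```

Low forces; continuing with the remaining 2.5 turns.

>>> send_rows(
  rows=[
    {"dx": 11.6,"dy": 1.5,"dz": 0,"roll": 0,"jaw": 1},
    {"dx": 10.9,"dy": 4.5,"dz": 0,"roll": 0,"jaw": 1},
    {"dx": 9.3,"dy": 7.2,"dz": 0,"roll": 0,"jaw": 1},
    {"dx": 7.2,"dy": 9.3,"dz": 0,"roll": 0,"jaw": 1},
    {"dx": 4.5,"dy": 10.9,"dz": 0,"roll": 0,"jaw": 1},
    {"dx": 1.5,"dy": 11.6,"dz": 0,"roll": 0,"jaw": 1},
    {"dx": -1.5,"dy": 11.6,"dz": 0,"roll": 0,"jaw": 1},
    {"dx": -4.5,"dy": 10.9,"dz": 0,"roll": 0,"jaw": 1},
    {"dx": -7.2,"dy": 9.3,"dz": 0,"roll": 0,"jaw": 1},
    {"dx": -9.3,"dy": 7.2,"dz": 0,"roll": 0,"jaw": 1},
    {"dx": -10.9,"dy": 4.5,"dz": 0,"roll": 0,"jaw": 1},
    {"dx": -11.6,"dy": 1.5,"dz": 0,"roll": 0,"jaw": 1},
  ],
)

```text
time_s: 28.57
ee_pos: [0.5631, 0.3839, 0.1528]
eef_rot: [-3.141, -0.001, 1.706]
force: [-10.5, 0.7, 7.7]
grip_width: 0.0196
grip_force: 25.0
```

>>> send_rows(
  rows=[
    {"dx": -11.6,"dy": -1.5,"dz": 0,"roll": 0,"jaw": 1},
    {"dx": -10.9,"dy": -4.5,"dz": 0,"roll": 0,"jaw": 1},
    {"dx": -9.3,"dy": -7.2,"dz": 0,"roll": 0,"jaw": 1},
    {"dx": -7.2,"dy": -9.3,"dz": 0,"roll": 0,"jaw": 1},
    {"dx": -4.5,"dy": -10.9,"dz": 0,"roll": 0,"jaw": 1},
    {"dx": -1.5,"dy": -11.6,"dz": 0,"roll": 0,"jaw": 1},
    {"dx": 1.5,"dy": -11.6,"dz": 0,"roll": 0,"jaw": 1},
    {"dx": 4.5,"dy": -10.9,"dz": 0,"roll": 0,"jaw": 1},
    {"dx": 7.2,"dy": -9.3,"dz": 0,"roll": 0,"jaw": 1},
    {"dx": 9.3,"dy": -7.2,"dz": 0,"roll": 0,"jaw": 1},
    {"dx": 10.9,"dy": -4.5,"dz": 0,"roll": 0,"jaw": 1},
    {"dx": 11.6,"dy": -1.5,"dz": 0,"roll": 0,"jaw": 1},
  ],
)

```text
time_s: 29.57
ee_pos: [0.4735, 0.3719, 0.1529]
eef_rot: [3.141, -0.0, 1.705]
force: [4.2, -2.1, 4.3]
grip_width: 0.0195
grip_force: 25.0
```

>>> send_rows(
  rows=[
    {"dx": 11.6,"dy": 1.5,"dz": 0,"roll": 0,"jaw": 1},
    {"dx": 10.9,"dy": 4.5,"dz": 0,"roll": 0,"jaw": 1},
    {"dx": 9.3,"dy": 7.2,"dz": 0,"roll": 0,"jaw": 1},
    {"dx": 7.2,"dy": 9.3,"dz": 0,"roll": 0,"jaw": 1},
    {"dx": 4.5,"dy": 10.9,"dz": 0,"roll": 0,"jaw": 1},
    {"dx": 1.5,"dy": 11.6,"dz": 0,"roll": 0,"jaw": 1},
    {"dx": -1.5,"dy": 11.6,"dz": 0,"roll": 0,"jaw": 1},
    {"dx": -4.5,"dy": 10.9,"dz": 0,"roll": 0,"jaw": 1},
    {"dx": -7.2,"dy": 9.3,"dz": 0,"roll": 0,"jaw": 1},
    {"dx": -9.3,"dy": 7.2,"dz": 0,"roll": 0,"jaw": 1},
    {"dx": -10.9,"dy": 4.5,"dz": 0,"roll": 0,"jaw": 1},
    {"dx": -11.6,"dy": 1.5,"dz": 0,"roll": 0,"jaw": 1},
  ],
)

```text
time_s: 30.57
ee_pos: [0.5631, 0.3839, 0.1528]
eef_rot: [-3.141, -0.001, 1.706]
force: [-9.2, 0.8, 7.6]
grip_width: 0.0195
grip_force: 25.0
```

>>> send_rows(
  rows=[
    {"dx": -11.6,"dy": -1.5,"dz": 0,"roll": 0,"jaw": 1},
    {"dx": -10.9,"dy": -4.5,"dz": 0,"roll": 0,"jaw": 1},
    {"dx": -9.3,"dy": -7.2,"dz": 0,"roll": 0,"jaw": 1},
    {"dx": -7.2,"dy": -9.3,"dz": 0,"roll": 0,"jaw": 1},
    {"dx": -4.5,"dy": -10.9,"dz": 0,"roll": 0,"jaw": 1},
    {"dx": -1.5,"dy": -11.6,"dz": 0,"roll": 0,"jaw": 1},
    {"dx": 1.5,"dy": -11.6,"dz": 0,"roll": 0,"jaw": 1},
    {"dx": 4.5,"dy": -10.9,"dz": 0,"roll": 0,"jaw": 1},
    {"dx": 7.2,"dy": -9.3,"dz": 0,"roll": 0,"jaw": 1},
    {"dx": 9.3,"dy": -7.2,"dz": 0,"roll": 0,"jaw": 1},
    {"dx": 10.9,"dy": -4.5,"dz": 0,"roll": 0,"jaw": 1},
    {"dx": 11.6,"dy": -1.5,"dz": 0,"roll": 0,"jaw": 1},
  ],
)

```text
time_s: 31.57
ee_pos: [0.4735, 0.3719, 0.1529]
eef_rot: [3.141, -0.0, 1.705]
force: [3.9, -1.5, 4.7]
grip_width: 0.0195
grip_force: 25.0
```

>>> send_rows(
  rows=[
    {"dx": 11.6,"dy": 1.5,"dz": 0,"roll": 0,"jaw": 1},
    {"dx": 10.9,"dy": 4.5,"dz": 0,"roll": 0,"jaw": 1},
    {"dx": 9.3,"dy": 7.2,"dz": 0,"roll": 0,"jaw": 1},
    {"dx": 7.2,"dy": 9.3,"dz": 0,"roll": 0,"jaw": 1},
    {"dx": 4.5,"dy": 10.9,"dz": 0,"roll": 0,"jaw": 1},
    {"dx": 1.5,"dy": 11.6,"dz": 0,"roll": 0,"jaw": 1},
    {"dx": -1.5,"dy": 11.6,"dz": 0,"roll": 0,"jaw": 1},
    {"dx": -4.5,"dy": 10.9,"dz": 0,"roll": 0,"jaw": 1},
    {"dx": -7.2,"dy": 9.3,"dz": 0,"roll": 0,"jaw": 1},
    {"dx": -9.3,"dy": 7.2,"dz": 0,"roll": 0,"jaw": 1},
    {"dx": -10.9,"dy": 4.5,"dz": 0,"roll": 0,"jaw": 1},
    {"dx": -11.6,"dy": 1.5,"dz": 0,"roll": 0,"jaw": 1},
  ],
)

```text
time_s: 32.57
ee_pos: [0.5631, 0.3839, 0.1528]
eef_rot: [-3.141, -0.001, 1.706]
force: [-9.9, 0.3, 6.8]
grip_width: 0.0196
grip_force: 25.0
```

>>> send_rows(
  rows=[
    {"dx": 0,"dy": 0,"dz": 0,"roll": 0,"jaw": 1},
    {"dx": 0,"dy": 0,"dz": 0,"roll": 0,"jaw": 1},
    {"dx": 0,"dy": 0,"dz": 0,"roll": 0,"jaw": 1},
    {"dx": 0,"dy": 0,"dz": 0,"roll": 0,"jaw": 1},
    {"dx": 0,"dy": 0,"dz": 0,"roll": 0,"jaw": 1},
    {"dx": 0,"dy": 0,"dz": 0,"roll": 0,"jaw": 1},
  ],
)

```text
time_s: 33.07
ee_pos: [0.563, 0.3839, 0.1528]
eef_rot: [3.142, -0.0, 1.706]
force: [-4.4, -2.1, 6.9]
grip_width: 0.0197
grip_force: 25.0
```

>>> send_rows(
  rows=[
    {"dx": 0,"dy": 0,"dz": 0,"roll": 0,"jaw": -0.1},
    {"dx": 0,"dy": 0,"dz": 0,"roll": 0,"jaw": -0.1},
    {"dx": 0,"dy": 0,"dz": 0,"roll": 0,"jaw": -0.1},
    {"dx": 0,"dy": 0,"dz": 0,"roll": 0,"jaw": -0.1},
    {"dx": 0,"dy": 0,"dz": -20,"roll": 0,"jaw": -0.1},
    {"dx": 0,"dy": 0,"dz": -30,"roll": 0,"jaw": -0.1},
    {"dx": 0,"dy": 0,"dz": -30,"roll": 0,"jaw": -0.1},
    {"dx": 0,"dy": 0,"dz": -10,"roll": 0,"jaw": -0.1},
    {"dx": 0,"dy": 0,"dz": 0,"roll": 0,"jaw": -0.1},
  ],
)

```text
time_s: 33.82
ee_pos: [0.5641, 0.3836, 0.245]
eef_rot: [3.137, -0.002, 1.705]
force: [0.2, -0.2, 0.4]
grip_width: 0.0519
grip_force: 0.0
```

>>> send_rows(
  rows=[
    {"dx": -15,"dy": 0,"dz": 0,"roll": 0,"jaw": -0.1},
    {"dx": -30,"dy": 0.6,"dz": 0,"roll": 0,"jaw": -0.1},
    {"dx": -35,"dy": 0.7,"dz": 0,"roll": 0,"jaw": -0.1},
    {"dx": -35,"dy": 0.7,"dz": 0,"roll": 0,"jaw": -0.1},
    {"dx": -35,"dy": 0.7,"dz": 0,"roll": 0,"jaw": -0.1},
    {"dx": -35,"dy": 0.7,"dz": 0,"roll": 0,"jaw": -0.1},
    {"dx": -35,"dy": 0.7,"dz": 0,"roll": 0,"jaw": -0.1},
    {"dx": -35,"dy": 0.7,"dz": 0,"roll": 0,"jaw": -0.1},
    {"dx": -30,"dy": 0.5,"dz": 0,"roll": 0,"jaw": -0.1},
    {"dx": -17,"dy": 0.3,"dz": 0,"roll": 0,"jaw": -0.1},
    {"dx": 0,"dy": 0,"dz": 0,"roll": 0,"jaw": -0.1},
    {"dx": 0,"dy": 0,"dz": 0,"roll": 0,"jaw": -0.1},
  ],
)

```text
time_s: 34.82
ee_pos: [0.6091, 0.0841, 0.2403]
eef_rot: [-3.139, -0.0, 1.704]
force: [-0.8, 0.7, -0.4]
grip_width: 0.052
grip_force: 0.0
```

```bash
python3 - <<'E'
from h import *
to(.6095,.0858,.090,1.705)
for n in("scene","top"):
    c=camera(n);W=cloud(c)
    print(n,"post",comp(W,.098,.111,(.55,.68,.05,.12)),"knob",comp(W,.165,.19,(.45,.6,.32,.43)),"half",comp(W,.036,.05,(.59,.75,-.25,0)),"shal",comp(W,.036,.05,(.4,.62,-.38,-.2)))
E
```

```text
pose [609.1  84.1 240.3] rpy [-3.1394e+00 -3.0000e-04  1.7035e+00] w 52.0 gf 0.0 F [-0.8  0.7 -0.4] t 34.82
dx 1.7 dy 0.6 dz 150.3 roll -0.08
scene post [612.   90.5  15.2  18.9  15.8  25.  105.3] knob [567.8 385.3  17.9  17.5   5.7  39.  178.6] half [ 674.8 -107.    85.2  127.3   15.1  435.    43.8] shal [ 497.4 -304.3  184.7  126.1   15.   758.    43.1]
top post None knob [563.2 384.6  18.9  16.7   5.8  44.  179.5] half [ 672.5 -107.7   86.1  122.3   15.   265.    43.8] shal [ 496.  -305.5  180.6  121.8   14.9  380.    43.2]
```

>>> send_rows(
  rows=[
    {"dx": 1,"dy": 0.5,"dz": 30,"roll": 0,"jaw": -0.1},
    {"dx": 0,"dy": 0,"dz": 35,"roll": 0,"jaw": -0.1},
    {"dx": 0,"dy": 0,"dz": 35,"roll": 0,"jaw": -0.1},
    {"dx": 0,"dy": 0,"dz": 30,"roll": 0,"jaw": -0.1},
    {"dx": 0,"dy": 0,"dz": 19,"roll": 0,"jaw": -0.1},
    {"dx": 0,"dy": 0,"dz": 0,"roll": 0,"jaw": -0.1},
    {"dx": 0,"dy": 0,"dz": 0,"roll": 0,"jaw": 1},
    {"dx": 0,"dy": 0,"dz": 0,"roll": 0,"jaw": 1},
    {"dx": 0,"dy": 0,"dz": 0,"roll": 0,"jaw": 1},
    {"dx": 0,"dy": 0,"dz": 0,"roll": 0,"jaw": 1},
    {"dx": 0,"dy": 0,"dz": 0,"roll": 0,"jaw": 1},
    {"dx": 0,"dy": 0,"dz": 0,"roll": 0,"jaw": 1},
  ],
  force=40,
)

```text
time_s: 35.92
ee_pos: [0.609, 0.0855, 0.0936]
eef_rot: [-3.14, 0.0, 1.705]
force: [-14.7, -2.4, 20.4]
grip_width: 0.0161
grip_force: 40.1
```

>>> send_rows(
  rows=[
    {"dx": 0,"dy": -5,"dz": 0,"roll": 0,"jaw": 1},
    {"dx": 0,"dy": -10,"dz": 0,"roll": 0,"jaw": 1},
    {"dx": 0,"dy": -12,"dz": 0,"roll": 0,"jaw": 1},
    {"dx": 0,"dy": -12,"dz": 0,"roll": 0,"jaw": 1},
    {"dx": 0,"dy": -12,"dz": 0,"roll": 0,"jaw": 1},
    {"dx": 0,"dy": -12,"dz": 0,"roll": 0,"jaw": 1},
    {"dx": 0,"dy": -12,"dz": 0,"roll": 0,"jaw": 1},
    {"dx": 0,"dy": -12,"dz": 0,"roll": 0,"jaw": 1},
    {"dx": 0,"dy": -12,"dz": 0,"roll": 0,"jaw": 1},
    {"dx": 0,"dy": -12,"dz": 0,"roll": 0,"jaw": 1},
    {"dx": 0,"dy": -8,"dz": 0,"roll": 0,"jaw": 1},
    {"dx": 0,"dy": -5,"dz": 0,"roll": 0,"jaw": 1},
  ],
)

```text
time_s: 36.92
ee_pos: [0.4868, 0.0687, 0.0936]
eef_rot: [3.14, 0.001, 1.705]
force: [2.9, -3.2, 3.8]
grip_width: 0.0154
grip_force: 40.0
```

>>> send_rows(
  rows=[
    {"dx": 0,"dy": -4,"dz": 0,"roll": 0,"jaw": 1},
    {"dx": 0,"dy": -2,"dz": 0,"roll": 0,"jaw": 1},
    {"dx": 0,"dy": -1,"dz": 0,"roll": 0,"jaw": 1},
    {"dx": 0,"dy": 0,"dz": 0,"roll": 0,"jaw": 1},
    {"dx": 0,"dy": 0,"dz": 0,"roll": 0,"jaw": 1},
  ],
)

```text
time_s: 37.33
ee_pos: [0.4804, 0.0679, 0.0936]
eef_rot: [3.141, 0.001, 1.705]
force: [-0.5, -3.5, 9.0]
grip_width: 0.0158
grip_force: 40.0
```

>>> send_rows(
  rows=[
    {"dx": 0,"dy": -1,"dz": 0,"roll": 0,"jaw": 1},
    {"dx": 0,"dy": 0,"dz": 0,"roll": 0,"jaw": 1},
    {"dx": 0,"dy": 0,"dz": 0,"roll": 0,"jaw": -0.1},
    {"dx": 0,"dy": 0,"dz": 0,"roll": 0,"jaw": -0.1},
    {"dx": 0,"dy": 0,"dz": 0,"roll": 0,"jaw": -0.1},
    {"dx": 0,"dy": 0,"dz": 0,"roll": 0,"jaw": -0.1},
    {"dx": 0,"dy": 0,"dz": -20,"roll": 0,"jaw": -0.1},
    {"dx": 0,"dy": 0,"dz": -30,"roll": 0,"jaw": -0.1},
    {"dx": 0,"dy": 0,"dz": -30,"roll": 0,"jaw": -0.1},
    {"dx": 0,"dy": 0,"dz": 0,"roll": 7,"jaw": -0.1},
    {"dx": 0,"dy": 0,"dz": 0,"roll": 7,"jaw": -0.1},
    {"dx": 0,"dy": 0,"dz": 0,"roll": 7,"jaw": -0.1},
  ],
)

```text
time_s: 38.33
ee_pos: [0.4789, 0.068, 0.1732]
eef_rot: [3.141, -0.0, 1.333]
force: [-0.2, 0.1, -0.0]
grip_width: 0.0518
grip_force: 0.0
```

>>> send_rows(
  rows=[
    {"dx": 0,"dy": 0,"dz": 0,"roll": 7,"jaw": -0.1},
    {"dx": 0,"dy": 0,"dz": 0,"roll": 7,"jaw": -0.1},
    {"dx": 0,"dy": 0,"dz": 0,"roll": 7,"jaw": -0.1},
    {"dx": 0,"dy": 0,"dz": 0,"roll": 7,"jaw": -0.1},
    {"dx": 0,"dy": 0,"dz": 0,"roll": 7,"jaw": -0.1},
    {"dx": 0,"dy": 0,"dz": 0,"roll": 7,"jaw": -0.1},
    {"dx": 0,"dy": 0,"dz": 0,"roll": 7,"jaw": -0.1},
    {"dx": 0,"dy": 0,"dz": 0,"roll": 7,"jaw": -0.1},
    {"dx": 0,"dy": 0,"dz": 0,"roll": 7,"jaw": -0.1},
    {"dx": 0,"dy": 0,"dz": 0,"roll": 6,"jaw": -0.1},
    {"dx": 0,"dy": 0,"dz": 0,"roll": 0,"jaw": -0.1},
    {"dx": 0,"dy": 0,"dz": 0,"roll": 0,"jaw": -0.1},
  ],
)

```text
time_s: 39.33
ee_pos: [0.4788, 0.068, 0.1728]
eef_rot: [-3.141, 0.0, 0.138]
force: [-0.4, 0.4, 0.0]
grip_width: 0.0517
grip_force: 0.0
```

```bash
python3 - <<'E'
from h import *
to(.4630,.1945,.071,.134)
for n in("scene","top"):
    c=camera(n);W=cloud(c)
    print(n,"post",comp(W,.098,.111,(.4,.56,.03,.1)),"deep",comp(W,.09,.115,(.3,.6,.1,.3)))
E
```

```text
pose [478.8  68.  172.8] rpy [-3.1415e+00  4.0000e-04  1.3770e-01] w 51.7 gf 0.0 F [-0.4  0.4  0. ] t 39.33
dx 1.7 dy -127.5 dz 101.8 roll 0.21
scene post [484.2  69.9  15.4  17.   19.3  25.  104.7] deep [468.7 168.3 187.4  72.2   7.3 329.   98. ]
top post [473.4  72.6   2.8   9.4   2.7   5.  102.3] deep [458.5 227.5 182.2  55.2   6.  176.   98.9]
```

>>> send_rows(
  rows=[
    {"dx": 0,"dy": -15,"dz": 0,"roll": 0,"jaw": -0.1},
    {"dx": 0,"dy": -30,"dz": 0,"roll": 0,"jaw": -0.1},
    {"dx": 0,"dy": -35,"dz": 0,"roll": 0,"jaw": -0.1},
    {"dx": 0,"dy": -30,"dz": 0,"roll": 0,"jaw": -0.1},
    {"dx": 2.5,"dy": -17.5,"dz": 0,"roll": 0.2,"jaw": -0.1},
    {"dx": 0,"dy": 0,"dz": 0,"roll": 0,"jaw": -0.1},
    {"dx": 0,"dy": 0,"dz": 0,"roll": 0,"jaw": -0.1},
  ],
)

```text
time_s: 40.02
ee_pos: [0.4642, 0.195, 0.1728]
eef_rot: [3.141, 0.0, 0.134]
force: [0.7, 0.5, 0.3]
grip_width: 0.0515
grip_force: 0.0
```

```bash
python3 - <<'E'
from h import *
to(.4640,.1945,.071,.134)
c=camera("scene");W=cloud(c);print(comp(W,.09,.115,(.3,.6,.1,.3)))
E
```

```text
pose [464.2 195.  172.8] rpy [3.1414e+00 3.0000e-04 1.3430e-01] w 51.5 gf 0.0 F [0.7 0.5 0.3] t 40.02
dx -0.2 dy 0.5 dz 101.8 roll 0.02
[463.5 195.2 185.  128.    8.2 535.   97.7]
```

>>> send_rows(
  rows=[
    {"dx": -1,"dy": 0,"dz": 25,"roll": 0,"jaw": -0.1},
    {"dx": 0,"dy": 0,"dz": 25,"roll": 0,"jaw": -0.1},
    {"dx": 0,"dy": 0,"dz": 25,"roll": 0,"jaw": -0.1},
    {"dx": 0,"dy": 0,"dz": 16,"roll": 0,"jaw": -0.1},
    {"dx": 0,"dy": 0,"dz": 10,"roll": 0,"jaw": -0.1},
    {"dx": 0,"dy": 0,"dz": 0,"roll": 0,"jaw": 1},
    {"dx": 0,"dy": 0,"dz": 0,"roll": 0,"jaw": 1},
    {"dx": 0,"dy": 0,"dz": 0,"roll": 0,"jaw": 1},
    {"dx": 0,"dy": 0,"dz": 0,"roll": 0,"jaw": 1},
    {"dx": 0,"dy": 0,"dz": 0,"roll": 0,"jaw": 1},
    {"dx": 0,"dy": 0,"dz": 0,"roll": 0,"jaw": 1},
    {"dx": 0,"dy": 0,"dz": 0,"roll": 0,"jaw": 1},
  ],
  force=60,
)

```text
time_s: 41.07
ee_pos: [0.4636, 0.1945, 0.0724]
eef_rot: [3.142, -0.001, 0.131]
force: [-0.3, -0.9, 3.9]
grip_width: 0.0098
grip_force: 60.0
```

>>> send_rows(
  rows=[
    {"dx": 0,"dy": 0,"dz": -5,"roll": 0,"jaw": 1},
    {"dx": 0,"dy": 0,"dz": -15,"roll": 0,"jaw": 1},
    {"dx": 0,"dy": 0,"dz": -25,"roll": 0,"jaw": 1},
    {"dx": 0,"dy": 0,"dz": -25,"roll": 0,"jaw": 1},
    {"dx": 0,"dy": 0,"dz": -15,"roll": 0,"jaw": 1},
    {"dx": 0,"dy": 0,"dz": -5,"roll": 0,"jaw": 1},
    {"dx": 0,"dy": 0,"dz": 0,"roll": 0,"jaw": 1},
  ],
)

```text
time_s: 41.65
ee_pos: [0.4636, 0.1947, 0.1627]
eef_rot: [-3.141, -0.001, 0.131]
force: [-0.3, -0.6, -4.7]
grip_width: 0.0099
grip_force: 60.0
```

```bash
python3 - <<'E'
from h import *
to(.4690,-.123,.035,.265)
c=camera("scene");W=cloud(c);print(comp(W,.175,.2,(.3,.6,.1,.3)))
E
```

```text
pose [463.6 194.7 162.7] rpy [-3.1413e+00 -1.5000e-03  1.3090e-01] w 9.9 gf 60.0 F [-0.3 -0.6 -4.7] t 41.65
dx -36.1 dy 315.6 dz 127.7 roll -7.69
[465.8 195.  183.8 129.3   7.8 767.  186.3]
```

>>> send_rows(
  rows=[
    {"dx": -1,"dy": 12,"dz": 0,"roll": 0,"jaw": 1},
    {"dx": -3,"dy": 24,"dz": 0,"roll": 0,"jaw": 1},
    {"dx": -4,"dy": 33,"dz": 0,"roll": 0,"jaw": 1},
    {"dx": -4,"dy": 33,"dz": 0,"roll": 0,"jaw": 1},
    {"dx": -4,"dy": 33,"dz": 0,"roll": 0,"jaw": 1},
    {"dx": -4,"dy": 33,"dz": 0,"roll": 0,"jaw": 1},
    {"dx": -4,"dy": 33,"dz": 0,"roll": 0,"jaw": 1},
    {"dx": -4,"dy": 33,"dz": 0,"roll": 0,"jaw": 1},
    {"dx": -4,"dy": 33,"dz": 0,"roll": 0,"jaw": 1},
    {"dx": -2,"dy": 27,"dz": 0,"roll": 0,"jaw": 1},
    {"dx": -1,"dy": 14,"dz": 0,"roll": 0,"jaw": 1},
    {"dx": -1,"dy": 7,"dz": 0,"roll": 0,"jaw": 1},
  ],
)

```text
time_s: 42.7
ee_pos: [0.4679, -0.1246, 0.1606]
eef_rot: [-3.141, 0.002, 0.129]
force: [-0.9, -0.2, -4.2]
grip_width: 0.0097
grip_force: 60.0
```

>>> send_rows(
  rows=[
    {"dx": 0,"dy": 0,"dz": 0,"roll": -3.8,"jaw": 1},
    {"dx": 0,"dy": 0,"dz": 0,"roll": -3.9,"jaw": 1},
    {"dx": 0,"dy": 0,"dz": 20,"roll": 0,"jaw": 1},
    {"dx": 0,"dy": 0,"dz": 25,"roll": 0,"jaw": 1},
    {"dx": 0,"dy": 0,"dz": 25,"roll": 0,"jaw": 1},
    {"dx": 0,"dy": 0,"dz": 20,"roll": 0,"jaw": 1},
    {"dx": 0,"dy": 0,"dz": 15,"roll": 0,"jaw": 1},
    {"dx": 0,"dy": 0,"dz": 0,"roll": 0,"jaw": 1},
    {"dx": 0,"dy": 0,"dz": 0,"roll": 0,"jaw": 1},
  ],
)

```text
time_s: 43.45
ee_pos: [0.4681, -0.1221, 0.0563]
eef_rot: [-3.14, 0.002, 0.266]
force: [-0.1, 0.3, -4.1]
grip_width: 0.0099
grip_force: 60.0
```

```bash
python3 - <<'E'
from h import *
to(.4690,-.123,.0354,.265)
E
```

```text
pose [ 468.1 -122.1   56.3] rpy [-3.1403e+00  1.9000e-03  2.6550e-01] w 9.9 gf 60.0 F [-0.1  0.3 -4.1] t 43.45
dx 0.6 dy 1.1 dz 20.9 roll 0.03
```

>>> send_rows(
  rows=[
    {"dx": 0.5,"dy": 0.8,"dz": 10,"roll": 0,"jaw": 1},
    {"dx": 0,"dy": 0,"dz": 6,"roll": 0,"jaw": 1},
    {"dx": 0,"dy": 0,"dz": 3,"roll": 0,"jaw": 1},
    {"dx": 0,"dy": 0,"dz": 1,"roll": 0,"jaw": 1},
    {"dx": 0,"dy": 0,"dz": 0.5,"roll": 0,"jaw": 1},
    {"dx": 0,"dy": 0,"dz": 0,"roll": 0,"jaw": 1},
  ],
)

```text
time_s: 43.95
ee_pos: [0.4695, -0.1232, 0.0366]
eef_rot: [3.141, -0.0, 0.265]
force: [0.4, 0.4, -4.0]
grip_width: 0.0092
grip_force: 60.0
```

>>> send_rows(
  rows=[
    {"dx": 0,"dy": 0,"dz": 0,"roll": 0,"jaw": -0.1},
    {"dx": 0,"dy": 0,"dz": 0,"roll": 0,"jaw": -0.1},
    {"dx": 0,"dy": 0,"dz": 0,"roll": 0,"jaw": -0.1},
    {"dx": 0,"dy": 0,"dz": 0,"roll": 0,"jaw": -0.1},
    {"dx": 0,"dy": 0,"dz": -20,"roll": 0,"jaw": -0.1},
    {"dx": 0,"dy": 0,"dz": -30,"roll": 0,"jaw": -0.1},
    {"dx": 0,"dy": 0,"dz": -40,"roll": 0,"jaw": -0.1},
    {"dx": 0,"dy": 0,"dz": -40,"roll": 0,"jaw": -0.1},
    {"dx": 0,"dy": 0,"dz": 0,"roll": 0,"jaw": -0.1},
    {"dx": 0,"dy": 0,"dz": 0,"roll": 0,"jaw": -0.1},
  ],
)

```text
time_s: 44.78
ee_pos: [0.4703, -0.1234, 0.1684]
eef_rot: [3.139, -0.004, 0.265]
force: [-0.5, -0.2, -1.0]
grip_width: 0.0516
grip_force: 0.0
```

```bash
python3 - <<'E'
from h import *
for n in("scene","top"):
    c=camera(n);W=cloud(c)
    print(n,"deep",comp(W,.056,.07,(.3,.62,-.25,0)),"half",comp(W,.036,.05,(.59,.75,-.25,0)),"shal",comp(W,.036,.05,(.35,.62,-.42,-.23)))
save(c,"top7.png",(290,160,470,310),3.3)
to(.497,-.3053,.014,.260)
E
```

```text
scene deep [ 472.2 -121.1  184.7  127.8   14.4  607.    61.7] half [ 673.6 -105.6   85.2  128.2   15.   447.    43.5] shal [ 497.7 -304.3  183.8  126.4   14.7  757.    43.4]
top deep [ 409.1 -193.6   28.3   16.6    4.3   22.    62.7] half [ 672.4 -107.7   84.1  122.6   14.9  264.    43.3] shal [ 497.6 -312.5  180.7  110.1   15.6  382.    43.3]
pose [ 469.  -123.   165.6] rpy [-3.141e+00  9.000e-04  2.652e-01] w 51.7 gf 0.0 F [-0.3 -0.4 -0.2] t 44.88
dx -20.8 dy 183.3 dz 151.6 roll 0.30
```

View pics/top7.png

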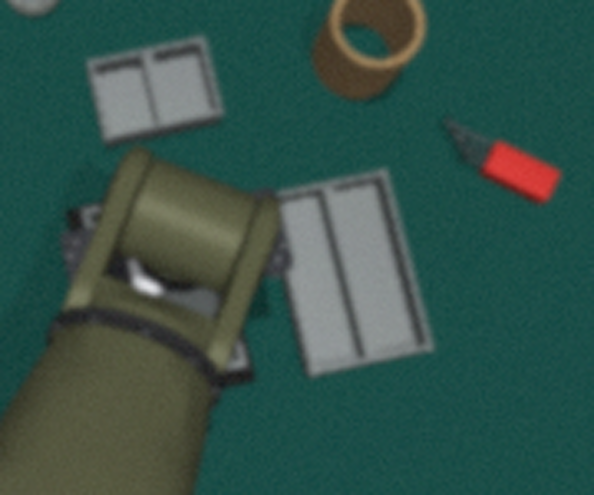

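>>> send_rows(
  rows=[
    {"dx": -1,"dy": 13,"dz": 0,"roll": 0,"jaw": -0.1},
    {"dx": -3,"dy": 26,"dz": 0,"roll": 0,"jaw": -0.1},
    {"dx": -4,"dy": 33,"dz": 0,"roll": 0,"jaw": -0.1},
    {"dx": -4,"dy": 33,"dz": 0,"roll": 0,"jaw": -0.1},
    {"dx": -4,"dy": 33,"dz": 0,"roll": 0,"jaw": -0.1},
    {"dx": -3,"dy": 28,"dz": 0,"roll": 0,"jaw": -0.1},
    {"dx": -2,"dy": 17,"dz": 20,"roll": 0.3,"jaw": -0.1},
    {"dx": 0,"dy": 0,"dz": 30,"roll": 0,"jaw": -0.1},
    {"dx": 0,"dy": 0,"dz": 30,"roll": 0,"jaw": -0.1},
    {"dx": 0,"dy": 0,"dz": 10,"roll": 0,"jaw": -0.1},
    {"dx": 0,"dy": 0,"dz": 0,"roll": 0,"jaw": -0.1},
    {"dx": 0,"dy": 0,"dz": 0,"roll": 0,"jaw": -0.1},
  ],
)

```text
time_s: 45.88
ee_pos: [0.4972, -0.3055, 0.0766]
eef_rot: [-3.141, 0.0, 0.26]
force: [-0.0, 0.2, 0.3]
grip_width: 0.0516
grip_force: 0.0
```

```bash
python3 - <<'E'
from h import *
to(.4967,-.3055,.016,.260)
E
```

```text
pose [ 497.2 -305.5   76.6] rpy [-3.1411e+00  5.0000e-04  2.6000e-01] w 51.6 gf 0.0 F [-0.   0.2  0.3] t 45.88
dx -0.4 dy -0.1 dz 60.6 roll -0.00
```

>>> send_rows(
  rows=[
    {"dx": 0,"dy": 0,"dz": 25,"roll": 0,"jaw": -0.1},
    {"dx": 0,"dy": 0,"dz": 20,"roll": 0,"jaw": -0.1},
    {"dx": 0,"dy": 0,"dz": 10,"roll": 0,"jaw": -0.1},
    {"dx": 0,"dy": 0,"dz": 4,"roll": 0,"jaw": -0.1},
    {"dx": 0,"dy": 0,"dz": 0,"roll": 0,"jaw": -0.1},
    {"dx": 0,"dy": 0,"dz": 0,"roll": 0,"jaw": 1},
    {"dx": 0,"dy": 0,"dz": 0,"roll": 0,"jaw": 1},
    {"dx": 0,"dy": 0,"dz": 0,"roll": 0,"jaw": 1},
    {"dx": 0,"dy": 0,"dz": 0,"roll": 0,"jaw": 1},
    {"dx": 0,"dy": 0,"dz": 0,"roll": 0,"jaw": 1},
    {"dx": 0,"dy": 0,"dz": 0,"roll": 0,"jaw": 1},
    {"dx": 0,"dy": 0,"dz": 0,"roll": 0,"jaw": 1},
  ],
)

```text
time_s: 46.88
ee_pos: [0.4972, -0.3053, 0.0176]
eef_rot: [3.141, -0.0, 0.26]
force: [-0.0, 1.3, 2.8]
grip_width: 0.0096
grip_force: 60.0
```

>>> send_rows(
  rows=[
    {"dx": 0,"dy": 0,"dz": -5,"roll": 0,"jaw": 1},
    {"dx": 0,"dy": 0,"dz": -15,"roll": 0,"jaw": 1},
    {"dx": 0,"dy": 0,"dz": -25,"roll": 0,"jaw": 1},
    {"dx": 0,"dy": 0,"dz": -25,"roll": 0,"jaw": 1},
    {"dx": 0,"dy": 0,"dz": -20,"roll": 0,"jaw": 1},
    {"dx": 0,"dy": 0,"dz": -8,"roll": 0,"jaw": 1},
    {"dx": 0,"dy": 0,"dz": 0,"roll": 0,"jaw": 1},
  ],
)

```text
time_s: 47.47
ee_pos: [0.4977, -0.3056, 0.1172]
eef_rot: [3.139, -0.002, 0.26]
force: [-0.2, 0.0, -2.7]
grip_width: 0.0098
grip_force: 60.0
```

```bash
python3 - <<'E'
from h import *
for n in("scene","top"):
    c=camera(n);W=cloud(c)
    print(n,"deep",comp(W,.056,.07,(.3,.62,-.22,0)),"shal",comp(W,.12,.16,(.35,.62,-.42,-.23)))
to(.470,-.1228,.08,.264)
E
```

```text
scene deep [ 469.6 -120.2  188.2  126.1   13.2  519.    61.9] shal [ 498.3 -304.   183.5  125.    14.7 1242.   137.3]
top deep [ 468.8 -123.5  182.5  122.4   15.3  418.    61.6] shal [ 566.6 -269.1   24.2   70.4   14.8   75.   139.9]
pose [ 496.7 -304.9  114.3] rpy [-3.1405e+00  9.0000e-04  2.5990e-01] w 9.7 gf 60.0 F [-0.1 -0.5 -3.2] t 47.57
dx 21.0 dy -182.9 dz 34.3 roll -0.23
```

>>> send_rows(
  rows=[
    {"dx": 1,"dy": -13,"dz": 0,"roll": 0,"jaw": 1},
    {"dx": 3,"dy": -26,"dz": 0,"roll": 0,"jaw": 1},
    {"dx": 4,"dy": -33,"dz": 0,"roll": 0,"jaw": 1},
    {"dx": 4,"dy": -33,"dz": 0,"roll": 0,"jaw": 1},
    {"dx": 4,"dy": -33,"dz": 0,"roll": 0,"jaw": 1},
    {"dx": 3,"dy": -26,"dz": 0,"roll": -0.2,"jaw": 1},
    {"dx": 1.5,"dy": -13,"dz": 0,"roll": 0,"jaw": 1},
    {"dx": 0,"dy": -6,"dz": 0,"roll": 0,"jaw": 1},
    {"dx": 0,"dy": 0,"dz": 8,"roll": 0,"jaw": 1},
    {"dx": 0,"dy": 0,"dz": 8,"roll": 0,"jaw": 1},
    {"dx": 0,"dy": 0,"dz": 0,"roll": 0,"jaw": 1},
    {"dx": 0,"dy": 0,"dz": 0,"roll": 0,"jaw": 1},
  ],
)

```text
time_s: 48.57
ee_pos: [0.4695, -0.124, 0.0985]
eef_rot: [-3.141, 0.002, 0.262]
force: [-0.1, 0.3, -2.0]
grip_width: 0.0096
grip_force: 60.0
```

```bash
python3 - <<'E'
from h import *
to(.4695,-.1230,.0806,.264)
E
```

```text
pose [ 469.5 -124.    98.5] rpy [-3.1407e+00  1.5000e-03  2.6220e-01] w 9.6 gf 60.0 F [-0.1  0.3 -2. ] t 48.57
dx 0.2 dy -0.9 dz 17.9 roll -0.11
```

>>> send_rows(
  rows=[
    {"dx": 0,"dy": -0.7,"dz": 8,"roll": 0,"jaw": 1},
    {"dx": 0,"dy": 0,"dz": 5,"roll": 0,"jaw": 1},
    {"dx": 0,"dy": 0,"dz": 3,"roll": 0,"jaw": 1},
    {"dx": 0,"dy": 0,"dz": 1,"roll": 0,"jaw": 1},
    {"dx": 0,"dy": 0,"dz": 0.5,"roll": 0,"jaw": 1},
    {"dx": 0,"dy": 0,"dz": 0,"roll": 0,"jaw": 1},
  ],
)

```text
time_s: 49.07
ee_pos: [0.4697, -0.1225, 0.082]
eef_rot: [3.142, -0.0, 0.263]
force: [0.3, -0.9, -3.0]
grip_width: 0.0095
grip_force: 60.0
```

>>> send_rows(
  rows=[
    {"dx": 0,"dy": 0,"dz": 0,"roll": 0,"jaw": -0.1},
    {"dx": 0,"dy": 0,"dz": 0,"roll": 0,"jaw": -0.1},
    {"dx": 0,"dy": 0,"dz": 0,"roll": 0,"jaw": -0.1},
    {"dx": 0,"dy": 0,"dz": 0,"roll": 0,"jaw": -0.1},
    {"dx": 0,"dy": 0,"dz": -20,"roll": 0,"jaw": -0.1},
    {"dx": 0,"dy": 0,"dz": -30,"roll": 0,"jaw": -0.1},
    {"dx": 0,"dy": 0,"dz": -35,"roll": 0,"jaw": -0.1},
    {"dx": 0,"dy": 0,"dz": 0,"roll": 0,"jaw": -0.1},
    {"dx": 0,"dy": 0,"dz": 0,"roll": 0,"jaw": -0.1},
  ],
)

```text
time_s: 49.82
ee_pos: [0.4704, -0.1227, 0.1686]
eef_rot: [3.139, -0.003, 0.263]
force: [-0.4, 0.5, 0.6]
grip_width: 0.0518
grip_force: 0.0
```

```bash
python3 - <<'E'
from h import *
for n in("scene","top"):
    c=camera(n);W=cloud(c)
    print(n,"shal",comp(W,.1,.115,(.3,.62,-.25,0)),"half",comp(W,.036,.05,(.59,.75,-.25,0)))
to(.6735,-.1076,.017,.265)
E
```

```text
scene shal [ 470.7 -121.2  184.5  126.5   15.7  646.   106.4] half [ 674.5 -105.9   85.3  127.1   15.3  438.    43.9]
top shal [ 407.6 -197.4   19.9   38.3   72.2   28.   107.3] half [ 672.3 -107.5   84.3  122.1   15.1  219.    42.9]
pose [ 469.4 -122.3  166.3] rpy [-3.1412e+00  6.0000e-04  2.6350e-01] w 51.6 gf 0.0 F [ 0.6 -0.3 -0.7] t 49.92
dx 200.9 dy 38.9 dz 149.3 roll -0.09
```

Now fetch the half tray.

>>> send_rows(
  rows=[
    {"dx": 15,"dy": 3,"dz": 0,"roll": 0,"jaw": -0.1},
    {"dx": 30,"dy": 6,"dz": 0,"roll": 0,"jaw": -0.1},
    {"dx": 35,"dy": 7,"dz": 0,"roll": 0,"jaw": -0.1},
    {"dx": 35,"dy": 7,"dz": 0,"roll": 0,"jaw": -0.1},
    {"dx": 35,"dy": 7,"dz": 0,"roll": 0,"jaw": -0.1},
    {"dx": 30,"dy": 5,"dz": 0,"roll": 0,"jaw": -0.1},
    {"dx": 15,"dy": 3,"dz": 10,"roll": 0,"jaw": -0.1},
    {"dx": 6,"dy": 1,"dz": 25,"roll": 0,"jaw": -0.1},
    {"dx": 0,"dy": 0,"dz": 30,"roll": 0,"jaw": -0.1},
    {"dx": 0,"dy": 0,"dz": 20,"roll": 0,"jaw": -0.1},
    {"dx": 0,"dy": 0,"dz": 0,"roll": 0,"jaw": -0.1},
    {"dx": 0,"dy": 0,"dz": 0,"roll": 0,"jaw": -0.1},
  ],
)

```text
time_s: 50.92
ee_pos: [0.6732, -0.1076, 0.0804]
eef_rot: [-3.14, 0.003, 0.263]
force: [-0.2, -1.3, 0.5]
grip_width: 0.052
grip_force: 0.0
```

```bash
python3 - <<'E'
from h import *
to(.6735,-.1076,.017,.265)
c=camera("top");W=cloud(c);print(comp(W,.1,.115,(.3,.62,-.25,0)))
E
```

```text
pose [ 673.2 -107.6   80.4] rpy [-3.1401e+00  2.9000e-03  2.6340e-01] w 52.0 gf 0.0 F [-0.2 -1.3  0.5] t 50.92
dx 0.3 dy 0.1 dz 63.4 roll -0.09
[ 468.9 -178.3   69.8  193.1   82.4  172.   106.5]
```

>>> send_rows(
  rows=[
    {"dx": 0,"dy": 0,"dz": 25,"roll": 0,"jaw": -0.1},
    {"dx": 0,"dy": 0,"dz": 20,"roll": 0,"jaw": -0.1},
    {"dx": 0,"dy": 0,"dz": 12,"roll": 0,"jaw": -0.1},
    {"dx": 0,"dy": 0,"dz": 5,"roll": 0,"jaw": -0.1},
    {"dx": 0,"dy": 0,"dz": 0,"roll": 0,"jaw": -0.1},
    {"dx": 0,"dy": 0,"dz": 0,"roll": 0,"jaw": 1},
    {"dx": 0,"dy": 0,"dz": 0,"roll": 0,"jaw": 1},
    {"dx": 0,"dy": 0,"dz": 0,"roll": 0,"jaw": 1},
    {"dx": 0,"dy": 0,"dz": 0,"roll": 0,"jaw": 1},
    {"dx": 0,"dy": 0,"dz": 0,"roll": 0,"jaw": 1},
    {"dx": 0,"dy": 0,"dz": 0,"roll": 0,"jaw": 1},
    {"dx": 0,"dy": 0,"dz": 0,"roll": 0,"jaw": 1},
  ],
)

```text
time_s: 51.97
ee_pos: [0.6739, -0.1078, 0.0201]
eef_rot: [3.142, -0.0, 0.263]
force: [0.6, 0.3, 1.1]
grip_width: 0.0096
grip_force: 60.0
```

>>> send_rows(
  rows=[
    {"dx": 0,"dy": 0,"dz": -5,"roll": 0,"jaw": 1},
    {"dx": 0,"dy": 0,"dz": -15,"roll": 0,"jaw": 1},
    {"dx": 0,"dy": 0,"dz": -30,"roll": 0,"jaw": 1},
    {"dx": 0,"dy": 0,"dz": -35,"roll": 0,"jaw": 1},
    {"dx": 0,"dy": 0,"dz": -30,"roll": 0,"jaw": 1},
    {"dx": 0,"dy": 0,"dz": -20,"roll": 0,"jaw": 1},
    {"dx": 0,"dy": 0,"dz": -5,"roll": 0,"jaw": 1},
    {"dx": 0,"dy": 0,"dz": 0,"roll": 0,"jaw": 1},
  ],
)

```text
time_s: 52.63
ee_pos: [0.6744, -0.1078, 0.1621]
eef_rot: [3.14, -0.003, 0.263]
force: [-0.4, -0.3, -1.6]
grip_width: 0.0096
grip_force: 60.0
```

```bash
python3 - <<'E'
from h import *
for n in("scene","top"):
    c=camera(n);W=cloud(c)
    print(n,"shal",comp(W,.1,.115,(.3,.62,-.25,0)))
to(.4265,-.1341,.125,.264)
E
```

```text
scene shal [ 470.  -121.7  187.   126.9   14.1  618.   106.6]
top shal [ 473.7 -148.1  177.6   71.8   14.3  162.   107.2]
pose [ 673.3 -107.6  158.6] rpy [-3.1407e+00  1.7000e-03  2.6340e-01] w 9.7 gf 60.0 F [-0.7 -0.4 -2.7] t 52.73
dx -245.2 dy -38.7 dz 33.6 roll -0.04
```

>>> send_rows(
  rows=[
    {"dx": -12,"dy": -2,"dz": 0,"roll": 0,"jaw": 1},
    {"dx": -24,"dy": -4,"dz": 0,"roll": 0,"jaw": 1},
    {"dx": -32,"dy": -5,"dz": 0,"roll": 0,"jaw": 1},
    {"dx": -32,"dy": -5,"dz": 0,"roll": 0,"jaw": 1},
    {"dx": -32,"dy": -5,"dz": 0,"roll": 0,"jaw": 1},
    {"dx": -32,"dy": -5,"dz": 0,"roll": 0,"jaw": 1},
    {"dx": -32,"dy": -5,"dz": 0,"roll": 0,"jaw": 1},
    {"dx": -26,"dy": -4,"dz": 0,"roll": 0,"jaw": 1},
    {"dx": -16,"dy": -2.5,"dz": 0,"roll": 0,"jaw": 1},
    {"dx": -7,"dy": -1,"dz": 5,"roll": 0,"jaw": 1},
    {"dx": 0,"dy": 0,"dz": 5,"roll": 0,"jaw": 1},
    {"dx": 0,"dy": 0,"dz": 0,"roll": 0,"jaw": 1},
  ],
)

```text
time_s: 53.73
ee_pos: [0.4272, -0.1342, 0.1483]
eef_rot: [-3.14, 0.002, 0.263]
force: [0.4, -0.9, -2.2]
grip_width: 0.0095
grip_force: 60.0
```

```bash
python3 - <<'E'
from h import *
to(.4265,-.1341,.1281,.264)
E
```

```text
pose [ 427.2 -134.2  148.3] rpy [-3.1402e+00  1.7000e-03  2.6310e-01] w 9.5 gf 60.0 F [ 0.4 -0.9 -2.2] t 53.73
dx -0.6 dy -0.3 dz 20.2 roll -0.05
```

>>> send_rows(
  rows=[
    {"dx": 0,"dy": 0,"dz": 9,"roll": 0,"jaw": 1},
    {"dx": 0,"dy": 0,"dz": 5,"roll": 0,"jaw": 1},
    {"dx": 0,"dy": 0,"dz": 3,"roll": 0,"jaw": 1},
    {"dx": 0,"dy": 0,"dz": 1,"roll": 0,"jaw": 1},
    {"dx": 0,"dy": 0,"dz": 1,"roll": 0,"jaw": 1},
    {"dx": 0,"dy": 0,"dz": 0,"roll": 0,"jaw": 1},
  ],
)

```text
time_s: 54.23
ee_pos: [0.4274, -0.1343, 0.1308]
eef_rot: [-3.142, 0.0, 0.264]
force: [0.6, -0.1, -1.9]
grip_width: 0.0097
grip_force: 60.0
```

>>> send_rows(
  rows=[
    {"dx": 0,"dy": 0,"dz": 0,"roll": 0,"jaw": -0.1},
    {"dx": 0,"dy": 0,"dz": 0,"roll": 0,"jaw": -0.1},
    {"dx": 0,"dy": 0,"dz": 0,"roll": 0,"jaw": -0.1},
    {"dx": 0,"dy": 0,"dz": 0,"roll": 0,"jaw": -0.1},
    {"dx": 0,"dy": 0,"dz": -20,"roll": 0,"jaw": -0.1},
    {"dx": 0,"dy": 0,"dz": -30,"roll": 0,"jaw": -0.1},
    {"dx": 0,"dy": 0,"dz": -35,"roll": 0,"jaw": -0.1},
    {"dx": 0,"dy": -40,"dz": -20,"roll": 0,"jaw": -0.1},
    {"dx": 0,"dy": -40,"dz": 0,"roll": 0,"jaw": -0.1},
    {"dx": 0,"dy": -40,"dz": 0,"roll": 0,"jaw": -0.1},
    {"dx": 0,"dy": -40,"dz": 0,"roll": 0,"jaw": -0.1},
    {"dx": 0,"dy": -40,"dz": 0,"roll": 0,"jaw": -0.1},
  ],
)

```text
time_s: 55.23
ee_pos: [0.3751, 0.0575, 0.2349]
eef_rot: [3.141, -0.001, 0.263]
force: [0.1, -0.3, 0.3]
grip_width: 0.0518
grip_force: 0.0
```

>>> send_rows(
  rows=[
    {"dx": 0,"dy": -40,"dz": 0,"roll": 0,"jaw": -0.1},
    {"dx": 0,"dy": -40,"dz": 0,"roll": 0,"jaw": -0.1},
    {"dx": 0,"dy": -30,"dz": 0,"roll": 0,"jaw": -0.1},
    {"dx": 0,"dy": 0,"dz": 0,"roll": 0,"jaw": -0.1},
    {"dx": 0,"dy": 0,"dz": 0,"roll": 0,"jaw": -0.1},
    {"dx": 0,"dy": 0,"dz": 0,"roll": 0,"jaw": -0.1},
  ],
)

```text
time_s: 55.73
ee_pos: [0.3474, 0.1618, 0.2346]
eef_rot: [3.141, -0.0, 0.264]
force: [-0.5, -0.3, 0.4]
grip_width: 0.0521
grip_force: 0.0
```

```bash
python3 - <<'E'
from h import *
for n in("scene","top"):
    c=camera(n);W=cloud(c)
    st=(.3,.62,-.25,0)
    print(n,"half",comp(W,.145,.16,st),"shal",comp(W,.1,.115,st),"post",comp(W,.098,.111,(.4,.56,.03,.1)),"knob",comp(W,.165,.19,(.45,.6,.34,.43)))
    save(c,n+"9.png",None,1.2)
to(0,0)
E
```

```text
scene half [ 428.8 -133.4   87.8  124.5   15.5  392.   151.6] shal [ 471.2 -121.9  184.2  125.7   15.9  472.   106.8] post [484.7  72.   16.8  17.   39.9  25.  104.9] knob [566.  387.   21.8  22.1  83.2  39.  177.3]
top half [ 426.6 -134.6   83.6  121.7   15.1  300.   151.9] shal [ 419.6 -105.7   72.7   50.1   15.1  351.   111.5] post [479.7  71.2  15.3  12.9   3.9  26.  105. ] knob [563.6 384.3  19.4  18.4   2.4  43.  178.8]
pose [347.7 161.4 234.6] rpy [ 3.1415e+00 -1.0000e-04  2.6180e-01] w 51.6 gf 0.0 F [ 0.1 -0.2 -0.6] t 55.83
dx -377.6 dy 65.9
```

View pics/scene9.png

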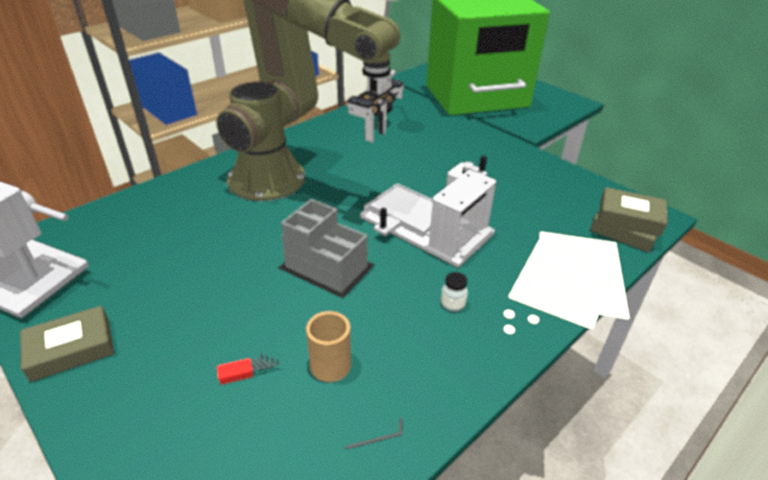

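The picture shows the stack neatly rebuilt at about (325,248), the carriage fully out, and the jar, core and hex-key holder in place.

```bash
python3 -c "
from station import *
print(hand_in())"
```

```text
the job is handed in; nothing more can be done
None
```

The job is done and handed in (the verdict was not shown): the deep tray was brushed with three clockwise turns at the stop, the carriage is fully out, the stack (with the one half-length tray present) is rebuilt on the mat, and the jar, core and hex-key holder were not moved.

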